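# Bundle three cartons: clamp to the first clutch slip and band

### The job

Push the loose kraft carton home into the gap in the bundling clamp, upright and square against the blue back fence beside the other two, then turn the count dial on the white console back to the three-dot mark. Next wind the orange wing screw clockwise until its clutch first slips, stop there, and last of all throw the red banding lever fully over to its far side. Leave the other things on the table where they are.

Things in the scene. Friction and masses are not known exactly. Their poses are not given: they have to be found in the camera images.
- clamp: fixed bundling clamp. Origin on the table under the middle of the row; x axis away from the robot (at yaw 0), y along the row towards the wing screw. Base plate 6 thick, x -60 to +55, y -165 to +260, with an open apron x -170 to -60, y -60 to +120. Blue back fence face at x +41, end plate face at y -135, both 70 tall (tops at z 76). Screw housing 100 x 90 at x 0, y +200, top z 45. A carton at the fence has its centre at x 0
- carton_loose_mid (a point): centre of the loose kraft carton with blue patches: 80 (own x) x 60 (own y) x 90 tall, about 0.5 kg, upright on the clamp's apron in front of the gap, own x roughly along the clamp's x. The gap is between carton b and the jaw face, 85 to 108 wide. It slides when pushed low
- carton_a_mid (a point): centre of carton a, same kind and size, in the clamp beside the end plate
- carton_b_mid (a point): centre of carton b, same kind and size, in the clamp beside carton a
- jaw_face (a point): middle of the jaw's pressing face (steel plate 80 wide, 70 tall), 42 above the table; it looks towards the clamp's -y and moves that way, 14 mm per radian of the spindle, as the screw is wound clockwise
- wing_mid (a point): middle of the orange wing bar, on its upright axis; bar 100 long (own x along it), 12 thick, 24 tall (12 above and below this point), hub diameter 24. Under it is a steel disc of diameter 72 (the spindle), its top 21 below this point. Clockwise from above closes the jaw; the bar can be pushed round with a fingertip
- spindle (a joint): turn of the spindle disc under the wing bar, rad, 0 at the start, grows clockwise; it stops when the jaw has pressed the row of three cartons tight
- clutch (a joint): slip of the wing bar on the spindle disc, rad, 0 at the start, grows clockwise. Within 0.03 of 0 while the screw winds; grows when the clutch slips (0.25 N m). White marks on one bar end and on the disc start lined up and part as it slips. 0.1 is enough; beyond 1.2 in all is too much
- console: fixed white banding console, 210 (x) x 120 (y) x 50 tall; origin under its middle, x axis away from the robot at yaw 0. Dial axis at x -50, y 0; lever pivot at x +65, y 0, 72 above the table
- dial_mid (a point): middle of the dial's grey grip bar, on its upright axis, 73.5 above the table; the bar is 80 long (own x along it), 12 thick, 22 tall, its red-topped end (own -x) is the pointer. Below it a black disc of diameter 82, top 11 below this point
- dial (a joint): turn of the dial, rad, grows clockwise from above; the pointer's direction is console yaw + pi + 1.25 - value. Clicks at 0, 0.5, 1.0, 1.5, 2.0, 2.5 = marks of 1 to 6 dots (three red dots: 1.0; others black). Starts at five or six dots; a detent of about 0.1 N m pulls it into the nearest click
- lever_tip (a point): centre of the red ball (diameter 26) at the top of the banding lever, 80 from its pivot on a rod of diameter 10; it leans towards the robot at the start and swings along the console's x
- lever (a joint): lever angle, rad: 0 leaning towards the robot, 1.0 fully over to the far side (over 0.85 counts); starts between 0 and 0.2, stays where it is left, light to push
- carton_white_mid (a point): centre of a white carton with green patches, 80 x 60 x 90; a bystander
- jar_mid (a point): centre of a small closed jar, diameter 72, height 80; a bystander
- tape_mid (a point): centre of an amber tape roll lying flat, outer diameter 90, height 48; a bystander
- scoop_grip (a point): handle of a spoon lying on the table; a bystander
- brush_grip (a point): handle of a brush lying on the table; a bystander
- mug_mid (a point): centre of a blue mug, diameter 80, height 90; a bystander
Mind the look-alikes: they are no part of the job. There is more than one size of the console; the one meant has the size given above.

How it is judged:
On the way, in this order (a step that is already met when the one before it is completed fails the run):
1. the loose carton stands home in the gap, against the back fence (x of carton_loose_mid in the frame of clamp between -0.012 and 0.008 m and y of carton_loose_mid in the frame of clamp between 0.005 and 0.068 m and z of carton_loose_mid in the frame of clamp between 0.04 and 0.063 m and angle between carton_loose_mid's own z axis and vertical below 0.06 rad and angle between the x axis of carton_loose_mid and the x axis of clamp, either way round below 0.12 rad), for 0.2 s.
2. the dial is at three dots (value of joint dial between 0.8 and 1.2 rad), for 0.2 s.
3. the wing screw has been wound until its clutch slipped, with the row pressed by the jaw (value of joint clutch above 0.08 rad and contact force between jaw and carton_loose above 1 N), for 0.1 s.
4. the banding lever is fully over (value of joint lever above 0.85 rad), for 0.2 s.
At the end, for the whole second after the job is handed in: The three kraft cartons stand upright, square (0.12 rad), within 12 mm of the back fence, in a tight row pressed by the jaw (over 1 N); clutch slip 0.08 to 1.2 rad; dial at three dots (joint 1.0 within 0.2); lever beyond 0.85 rad; loose carton at rest (all of step 2 and all of step 3 and x of carton_loose_mid in the frame of clamp between -0.012 and 0.008 m and y of carton_loose_mid in the frame of clamp between 0.002 and 0.03 m and z of carton_loose_mid in the frame of clamp between 0.04 and 0.063 m and angle between each of carton_loose_mid, carton_a_mid, carton_b_mid's own z axis and vertical below 0.06 rad and angle between the x axis of each of carton_loose_mid, carton_a_mid, carton_b_mid and the x axis of clamp, either way round below 0.12 rad and x of carton_a_mid in the frame of clamp between -0.012 and 0.008 m and y of carton_a_mid in the frame of clamp between -0.115 and -0.095 m and z of carton_a_mid in the frame of clamp between 0.04 and 0.063 m and x of carton_b_mid in the frame of clamp between -0.012 and 0.008 m and y of carton_b_mid in the frame of clamp between -0.058 and -0.033 m and z of carton_b_mid in the frame of clamp between 0.04 and 0.063 m and value of joint clutch below 1.2 rad and value of joint lever above 0.85 rad and linear speed of carton_loose below 0.02 m/s); the robot touches nothing.
It fails at once if the clutch is driven on past its first slip (beyond 1.2 rad) (value of joint clutch above 1.2 rad).
It fails at once if a kraft carton is tipped (angle between any of carton_loose_mid, carton_a_mid, carton_b_mid's own z axis and vertical above 0.4 rad).
It fails at once if a bystander is moved by more than 30 mm (distance of any of carton_white_mid, jar_mid, tape_mid, scoop_grip, brush_grip, mug_mid from where it was at the start of the episode above 0.03 m).
It also fails if it takes over 72 s, if anything falls off the work surface, if the arm or the gripper's body presses on something with over 40 N, if the wrist force passes 120 N, or if a joint passes its speed limit or range.

### The arm

A 6-joint arm with a two-finger parallel gripper is mounted at the origin on the work surface. World frame = base frame: x ahead of the robot, y to its left, z up, the work surface at z = 0. Lengths are in m, angles in rad, forces in N, time in s.
With the tool pointing down it reaches from about 0.275 to 0.825 m from the base axis. Payload 5.2 kg.
Tool frame: the origin (TCP) lies between the finger pads; the fingertips stand 25 mm ahead of it and the grasp point (between the pads) lies 6 mm ahead of it (tips_ahead is the distance from the TCP to the fingertips, in m); z points along the fingers, y is the direction in which the jaws open and shut (so a half turn about z gives the same grasp; the last joint's range is limited). The gripper opens to 93 mm and grips with 3 to 60 N. Pads are 15 mm wide; open, the fingers measure 128 mm over their backs; the gripper's body (75 mm by 188 mm) begins 65 mm behind the grasp point.
Start: joints at [-1.31, 0.259, 1.535, -0, 1.348, -0.203], TCP at [0.246, -0.492, 0.221] pointing down, gripper open.
Joint ranges: [-3.14, 3.14], [-0.91, 2.08], [0.19, 2.58], [-1.22, 4.36], [0.22, 2.71], [-3.12, 3.12]. Speed limits (rad/s): [2.57, 2.57, 3.14, 3.14, 3.14, 3.14].

### API

Orientations are given as a unit quaternion [x, y, z, w].
In Python, from plant import * gives the robot as it stands.
- The arm moves only by the tool apply_moves, never from a script. Its argument "series" is a list of rows, each a list of 7 numbers: the turn, a rotation vector about the tool's x, y, z in degrees, then the shift along the tool's x, y, z in mm, then the finger opening in mm, from 0 to 93. In form: [[ax, ay, az, tx, ty, tz, gripper], ...]. A call has 1 to 5 rows; each row shifts and turns the commanded pose from where the row before left it, along the tool's axes as they then stand; what a row does not reach is not made up. A row lasts 1/12 s, in which the tool goes at most 41.7 mm and 7.16 degrees, less where a joint would pass 70% of its speed; a pose out of reach is approached as far as the arm can. A call with a gripper value outside its range is refused whole. The fingers move at their own pace and stop on an object; the grip force is fixed at half the most. Time passes only in rows, so rows that do not move let the fingers close. It gives the time, the measured TCP pose, the force and the opening at its end, in the units of the state.
- sense(): the state, without advancing time (a new reading comes with each control period).
- camera(name): name is "side" or "top"; returns a dict with "color" (384x512x3 uint8, red, green, blue), "depth" (384x512 float32, m along the optical axis (not along the pixel's ray), 0 where there is no reading), "vfov" (degrees; the focal length in pixels is half the picture's height over the tangent of half this angle, whatever the lens; pixels are square), "cx", "cy" (the principal point, pixels), "T" (4x4, takes a point from camera to world coordinates). Camera axes: x right, y down, z forward; pixel columns grow to the right and rows downward; lengths in m; the calibration is good to about 2 mm. A picture is of the moment at which its call begins.
- job_done(): hands the job in, once; it reports no verdict.
The state is a dict: "t": time; "q": joint angles; "dq": joint speeds; "joint_efforts": joint torques, N m; "ee_pos": TCP position; "tool_rot": TCP orientation; "ft_force": force on the tool from outside, world axes, zero at the start; "torque": the same for the moment, N m; "grip_width": finger opening in m.
Only numpy, scipy, OpenCV 4.12 (cv2) and the standard library are available. Lean on these libraries where they do the work, as an engineer would, in place of code of your own. Each camera call takes 0.05 s, during which the arm holds its last target. There are 200 camera calls.

## Working session

There is one attempt and no reset: what is moved stays moved. The work goes in short steps, Python scripts to look and compute and a tool call to move; the robot and the scene stay as the last step left them, time stands still between calls to the robot, and variables do not carry over. Pictures are saved under pics/ and viewed, about 8 in all and at most 12, crops included, and the job is handed in when it is done.

Besides the shell and the picture viewer there is one more tool, called after "Request:" by a JSON object that holds its "name" and its "arguments", one argument or row to a line. apply_moves: Moves the arm, as the interface text tells. Its arguments: {"type":"object","properties":{"series":{"type":"array"}},"required":["series"]}

```bash
mkdir -p pics; ls; cat > h.py <<'E'
from plant import *
import numpy as np, cv2, pickle
from scipy.spatial.transform import Rotation as R
def snap(n,tag):
    c=camera(n); pickle.dump(c,open(f'pics/{tag}.pkl','wb')); return c
def load(tag): return pickle.load(open(f'pics/{tag}.pkl','rb'))
def cloud(c):
    h,w=c['depth'].shape; f=h/2/np.tan(np.radians(c['vfov'])/2)
    v,u=np.mgrid[:h,:w]; d=c['depth']
    p=np.stack([(u-c['cx'])/f*d,(v-c['cy'])/f*d,d],-1)
    return p@c['T'][:3,:3].T+c['T'][:3,3]
def save(c,name,box=None,s=1):
    im=c['color'][:,:,::-1]
    if box: im=im[box[1]:box[3],box[0]:box[2]]
    cv2.imwrite('pics/'+name,cv2.resize(im,None,fx=s,fy=s,interpolation=cv2.INTER_CUBIC))
E
python3 - <<'E'
from h import *
c=snap('top','t0'); save(c,'t0.png',s=1.5)
d=snap('side','s0'); save(d,'s0.png',s=1.5)
print(c['T'].round(3),d['T'].round(3),c['vfov'],c['cx'],c['cy'],sense())
E
```

```text
pics
[[-0.007 -0.987  0.159  0.229]
 [-1.     0.007  0.002 -0.105]
 [-0.003 -0.159 -0.987  1.814]
 [ 0.     0.     0.     1.   ]] [[ 0.995 -0.056  0.088  0.346]
 [-0.104 -0.613  0.784 -1.43 ]
 [ 0.01  -0.789 -0.615  1.148]
 [ 0.     0.     0.     1.   ]] 45.33601225022008 259.90726127355066 182.4641095419742 {'t': 0.1, 'q': array([-1.30979690e+00,  2.59240596e-01,  1.53592405e+00, -1.83693127e-05,
        1.34799507e+00, -2.02781151e-01]), 'dq': array([-0.0014185 , -0.00127402, -0.00206819, -0.0002544 ,  0.00170388,
        0.00030552]), 'joint_efforts': array([ 2.80709501e-03, -4.38206220e+01, -2.84644121e+01,  7.20270281e-02,
        3.61313496e-02, -5.63379308e-05]), 'ee_pos': array([ 0.24593479, -0.49143182,  0.22003662]), 'tool_rot': array([ 9.73232945e-01,  2.29819539e-01, -3.17570727e-05, -7.82943016e-04]), 'ft_force': array([-1.51574357, -0.06421774, -0.31159869]), 'torque': array([ 0.03597878,  0.06804171, -0.01150558]), 'grip_width': 0.09316550588936039}
```

View pics/t0.png

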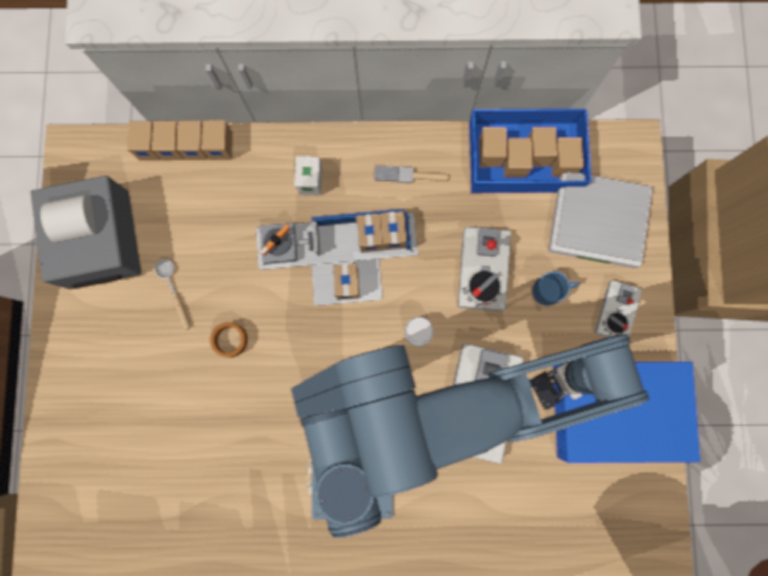

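View pics/s0.png

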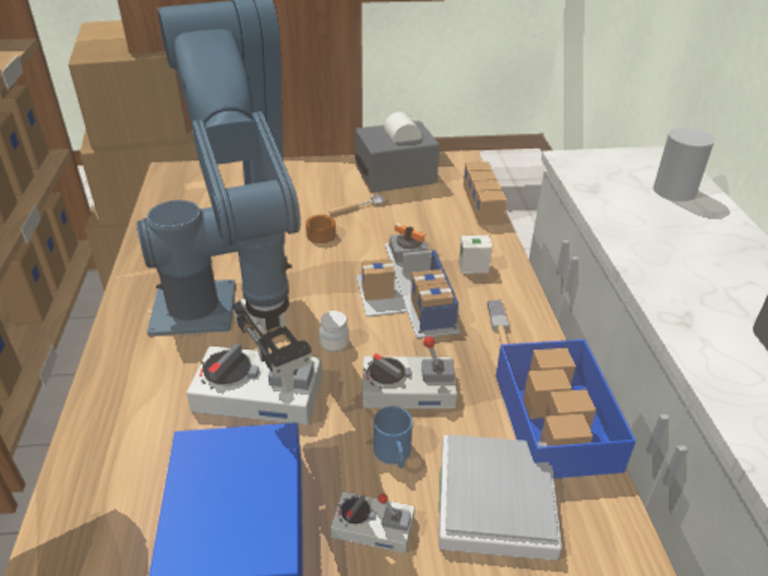

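The top view shows three consoles at about (490,400), partly under the arm, (485,267) and (618,308). It also shows the clamp with the loose carton at (345,280) and the wing at (275,240). I'll measure the console tops to pick out the 210x120 one, and get the other poses from the same images.

```bash
cat > m.py <<'E'
from h import *
c=load('t0');P=cloud(c);col=c['color'].astype(int);hsv=cv2.cvtColor(c['color'],cv2.COLOR_RGB2HSV)
def rect(mask,name,box):
    m=np.zeros(mask.shape,bool);x0,y0,x1,y1=[int(b/1.5) for b in box];m[y0:y1,x0:x1]=True
    q=P[mask&m&(c['depth']>0)]
    if len(q)<5: print(name,len(q));return
    (cx,cy),(w,h),a=cv2.minAreaRect((q[:,:2]*1000).astype(np.float32))
    print(name,len(q),'c',round(cx),round(cy),'size',round(w),round(h),'ang',round(a,1),'z',(np.percentile(q[:,2],[5,50,95])*1000).round(),'mean',(q.mean(0)*1000).round())
z=P[...,2];H,S,V=hsv[...,0],hsv[...,1],hsv[...,2]
for n,b in dict(big=(450,335,530,470),mid=(450,220,520,315),small=(590,275,645,345)).items():
    rect((z>.03)&(z<.062)&(S<60)&(V>120),n+' white',b); rect((z>.025)&(z<.3),n+' all',b)
rect((z>.08)&(z<.11),'loose',(325,255,365,305))
rect((z>.08)&(z<.11),'ab',(352,205,410,255))
org=(H<14)&(S>150)&(V>120)
rect(org&(z>.04),'wing',(255,220,295,265))
red=((H<6)|(H>174))&(S>140)&(V>110)
rect(red&(z>.1),'ball',(475,230,505,255)); rect(red&(z>.07)&(z<.1),'dialred',(465,260,505,305))
rect((z>.078)&(z<.1),'dialbar',(465,262,510,310))
rect((V<60)&(z>.05)&(z<.07),'disc',(465,262,510,310))
rect((z>.06)&(z<.085)&(H>100)&(H<125)&(S>100),'fence',(305,205,425,260))
rect((z>.06)&(z<.09)&(S<80),'jaw',(296,215,330,262))
rect((z>.03)&(z<.06)&(S<90),'housing',(250,215,325,270))
rect((z>.003)&(z<.012)&(S<90),'plate',(250,205,425,310))
E
python3 m.py; python3 - <<'E'
from h import *
c=load('t0'); a=c['color'][130:215,160:350,::-1]; 
s=load('s0')['color'][145:290,230:320,::-1]
A=cv2.resize(a,None,fx=4,fy=4,interpolation=cv2.INTER_CUBIC)
cv2.imwrite('pics/crop1.png',A)
E
```

```text
big white 240 c 184 -326 size 153 270 ang 77.1 z [46. 59. 62.] mean [ 229. -323.   57.]
big all 822 c 184 -326 size 154 270 ang 76.9 z [ 55.  66. 104.] mean [ 246. -330.   73.]
mid white 1025 c 529 -345 size 121 213 ang 84.3 z [41. 50. 57.] mean [ 528. -341.   49.]
mid all 1675 c 529 -344 size 122 214 ang 84.7 z [42. 53. 84.] mean [ 524. -342.   58.]
small white 362 c 415 -692 size 82 142 ang 72.3 z [31. 35. 50.] mean [ 430. -692.   37.]
small all 728 c 415 -692 size 85 144 ang 69.9 z [28. 37. 59.] mean [ 417. -689.   41.]
loose 343 c 492 13 size 81 60 ang 1.6 z [ 87.  96. 103.] mean [491.  14.  95.]
ab 682 c 629 -78 size 94 138 ang 6.0 z [ 86.  96. 103.] mean [622. -77.  95.]
wing 27 c 604 190 size 11 71 ang 49.7 z [68. 83. 92.] mean [605. 187.  81.]
ball 28 c 569 -349 size 18 20 ang 44.0 z [150. 158. 162.] mean [ 568. -349.  157.]
dialred 17 c 459 -319 size 11 17 ang 44.3 z [77. 84. 92.] mean [ 460. -319.   84.]
dialbar 59 c 478 -340 size 12 77 ang 41.4 z [80. 86. 93.] mean [ 478. -339.   86.]
disc 179 c 479 -342 size 71 64 ang 41.5 z [56. 62. 69.] mean [ 479. -343.   62.]
fence 112 c 656 -36 size 254 80 ang 74.0 z [63. 75. 82.] mean [649.  -3.  74.]
jaw 75 c 623 94 size 45 101 ang 71.8 z [68. 75. 80.] mean [619.  93.  75.]
housing 479 c 603 165 size 101 155 ang 4.4 z [33. 46. 58.] mean [596. 182.  46.]
plate 2147 c 571 45 size 469 282 ang 89.5 z [ 3.  6. 11.] mean [550.  41.   6.]
```

View pics/crop1.png

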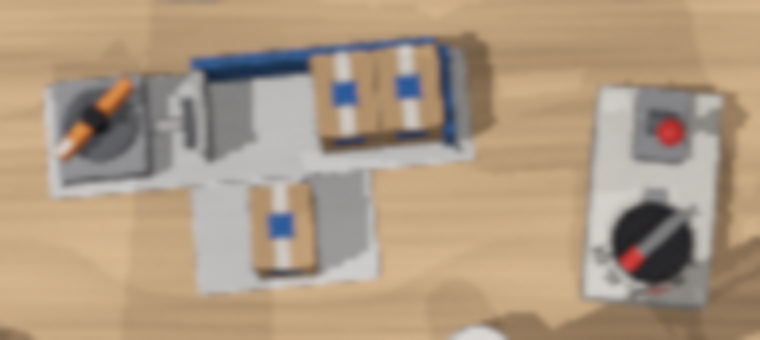

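Of the consoles at (490,400), (485,267) and (618,308), the middle one measures 213x121 and fits the stated 210x120. The others measure 270x153 and 144x85. The crop confirms its red ball at crop (670,130) and its dial with the red pointer at crop (632,258). The bar points at 132°, so the dial reads about 2.0, or five dots. Next I'll set up the frames and a planner, then make the approach.

```bash
cat >> h.py <<'E'
CL=(np.array([.6197,-.0104]),np.radians(4.5)); CO=(np.array([.529,-.344]),np.radians(-5.4))
def rot(a): return np.array([[np.cos(a),-np.sin(a)],[np.sin(a),np.cos(a)]])
def w(f,p): return f[0]+rot(f[1])@np.array(p)
def loc(f,p): return (np.asarray(p)[...,:2]-f[0])@rot(f[1])
def pose():
    s=sense(); X=R.from_quat(s['tool_rot']).as_matrix()[:,0]; return np.array(s['ee_pos']),np.arctan2(X[1],X[0]),s
def plan(goal,yawdeg):
    "shift in present tool axes (mm), turn about tool z (deg) to get to goal"
    p,a,s=pose(); d=(np.array(goal)-p)*1000; l=rot(-a)@d[:2]
    print('at',(p*1000).round(1),'yaw',np.degrees(a).round(1),'t',s['t'],'F',np.array(s['ft_force']).round(1))
    print('shift',np.round([l[0],-l[1],-d[2]],1),'turn',round(np.degrees(a)-yawdeg,1))
E
python3 - <<'E'
from h import *
c=load('t0');P=cloud(c);z=P[...,2]
L=loc(CL,P[...,:2])*1000
for n,(x0,x1,y0,y1,z0,z1) in dict(jaw=(-45,35,40,140,.06,.085),ab=(-40,40,-140,30,.085,.105),hous=(-60,60,120,270,.035,.05),fencefront=(25,60,-10,60,.065,.085)).items():
    m=(L[...,0]>x0)&(L[...,0]<x1)&(L[...,1]>y0)&(L[...,1]<y1)&(z>z0)&(z<z1); q=L[m]
    print(n,len(q),np.percentile(q,[1,5,50,95,99],axis=0).round(0).T.tolist())
plan([*w(CL,(-.195,.033)),.12],4.5)
E
```

```text
jaw 58 [[-42.0, -41.0, -4.0, 31.0, 35.0], [100.0, 101.0, 105.0, 110.0, 111.0]]
ab 607 [[-39.0, -36.0, -1.0, 34.0, 37.0], [-125.0, -120.0, -66.0, -12.0, -7.0]]
hous 287 [[-53.0, -52.0, -13.0, 43.0, 46.0], [133.0, 163.0, 202.0, 249.0, 252.0]]
fencefront 63 [[37.0, 38.0, 44.0, 51.0, 52.0], [-8.0, -2.0, 25.0, 56.0, 60.0]]
at [ 245.9 -491.4  220. ] yaw 26.6 t 0.1 F [-1.5 -0.1 -0.3]
shift [ 381.2 -366.9  100. ] turn 22.1
```

Request:
{"name": "apply_moves", "arguments": {
  "series": [
    [0, 0, 0, 27, -26, 0, 22],
    [0, 0, 0, 27, -26, 0, 22],
    [0, 0, 0, 27, -26, 0, 22],
    [0, 0, 0, 27, -26, 0, 22],
    [0, 0, 0, 27, -26, 0, 22]
  ]
}}

```text
t: 0.52
ee_pos: [0.3087, -0.3134, 0.2203]
tool_rot: [0.973, 0.229, -0.0, -0.0]
ft_force: [0.9, -0.7, 0.0]
grip_width: 0.0643
```

Request:
{"name": "apply_moves", "arguments": {
  "series": [
    [0, 0, 0, 27, -26, 0, 22],
    [0, 0, 0, 27, -26, 0, 22],
    [0, 0, 0, 27, -26, 0, 22],
    [0, 0, 0, 27, -26, 0, 22],
    [0, 0, 0, 27, -26, 0, 22]
  ]
}}

```text
t: 0.93
ee_pos: [0.3712, -0.1367, 0.2206]
tool_rot: [0.973, 0.23, -0.0, -0.0]
ft_force: [1.0, -0.7, -0.2]
grip_width: 0.0308
```

Request:
{"name": "apply_moves", "arguments": {
  "series": [
    [0, 0, 0, 27, -26, 0, 22],
    [0, 0, 0, 27, -26, 0, 22],
    [0, 0, 0, 27, -26, 0, 22],
    [0, 0, 0, 27, -26, 0, 22],
    [0, 0, 0, 0, 0, 0, 22]
  ]
}}

```text
t: 1.35
ee_pos: [0.422, 0.0086, 0.2206]
tool_rot: [0.972, 0.233, 0.001, -0.001]
ft_force: [0.3, -0.7, 0.6]
grip_width: 0.0222
```

```bash
sed -i 's/^CL=(np.array(\[.6197,-.0104\])/CL=(np.array([.6172,-.0036])/' h.py; python3 - <<'E'
from h import *
plan([*w(CL,(-.195,.027)),.12],4.5)
E
```

```text
at [422.    8.6 220.6] yaw 26.9 t 1.35 F [ 0.3 -0.7  0.6]
shift [ -1.5  -0.  100.6] turn 22.4
```

Request:
{"name": "apply_moves", "arguments": {
  "series": [
    [0, 0, 5.5, 0, 0, 34, 22],
    [0, 0, 5.5, 0, 0, 34, 22],
    [0, 0, 5.5, 0, 0, 34, 22],
    [0, 0, 5.5, 0, 0, 33, 22],
    [0, 0, 0, 0, 0, 33, 22]
  ]
}}

```text
t: 1.77
ee_pos: [0.4208, 0.0024, 0.0514]
tool_rot: [0.999, 0.037, 0.0, 0.0]
ft_force: [-0.3, 0.5, -1.0]
grip_width: 0.0219
```

Request:
{"name": "apply_moves", "arguments": {
  "series": [
    [0, 0, 0, 5, 0, 0, 22],
    [0, 0, 0, 10, 0, 0, 22],
    [0, 0, 0, 8, 0, 0, 22],
    [0, 0, 0, 8, 0, 0, 22],
    [0, 0, 0, 8, 0, 0, 22]
  ]
}}

```text
t: 2.18
ee_pos: [0.4623, 0.0055, 0.0544]
tool_rot: [0.999, 0.04, 0.001, 0.0]
ft_force: [-1.2, -0.0, -0.6]
grip_width: 0.0224
```

```bash
python3 - <<'E'
from h import *
plan([*w(CL,(-.048,.027)),.052],4.5)
c=snap('side','s1')
save(c,'s1.png',box=(215,140,345,240),s=5)
E
```

```text
at [462.3   5.5  54.4] yaw 4.6 t 2.1833 F [-1.2 -0.  -0.6]
shift [105.7  -5.6   2.4] turn 0.1
```

View pics/s1.png

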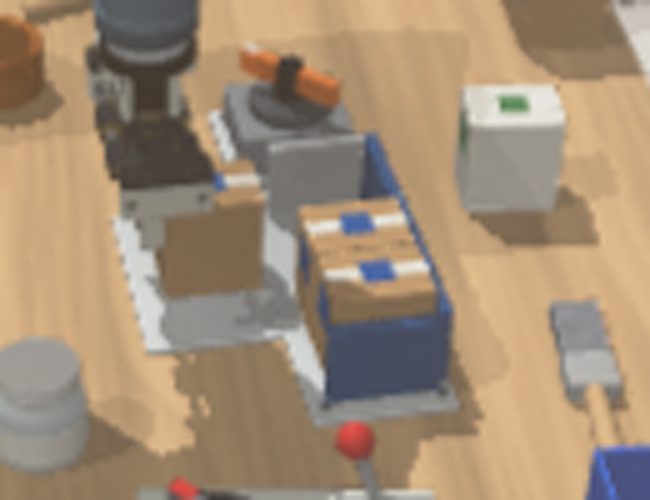

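Fingers are behind the carton at crop (190,200). The carton is upright and lined up with the gap, and the gripper body clears its top. I'll carry on pushing.

Request:
{"name": "apply_moves", "arguments": {
  "series": [
    [0, 0, 0, 10, 0, 0, 22],
    [0, 0, 0, 10, 0, 0, 22],
    [0, 0, 0, 10, 0, 0, 22],
    [0, 0, 0, 10, 0, 0, 22],
    [0, 0, 0, 10, 0, 0, 22]
  ]
}}

```text
t: 2.65
ee_pos: [0.5111, 0.01, 0.0529]
tool_rot: [0.999, 0.04, 0.0, 0.0]
ft_force: [-2.6, -0.5, 2.1]
grip_width: 0.0222
```

Request:
{"name": "apply_moves", "arguments": {
  "series": [
    [0, 0, 0, 10, 0, 0, 22],
    [0, 0, 0, 10, 0, 0, 22],
    [0, 0, 0, 10, 0, 0, 22],
    [0, 0, 0, 8, 0, 0, 22],
    [0, 0, 0, 5, 0, 0, 22]
  ]
}}

```text
t: 3.07
ee_pos: [0.5543, 0.0133, 0.0526]
tool_rot: [0.999, 0.04, 0.0, 0.0]
ft_force: [-4.2, -0.0, 2.6]
grip_width: 0.022
```

Request:
{"name": "apply_moves", "arguments": {
  "series": [
    [0, 0, 0, 3, 0, 0, 22],
    [0, 0, 0, 3, 0, 0, 22],
    [0, 0, 0, 0, 0, 0, 22]
  ]
}}

```text
t: 3.32
ee_pos: [0.5595, 0.0138, 0.0526]
tool_rot: [0.999, 0.04, 0.0, -0.0]
ft_force: [-1.8, 1.1, -0.6]
grip_width: 0.022
```

```bash
python3 - <<'E'
from h import *
plan([*w(CL,(-.048,.027)),.052],4.5)
E
```

```text
at [559.5  13.8  52.6] yaw 4.6 t 3.3167 F [-1.8  1.1 -0.6]
shift [ 8.2 -5.1  0.6] turn 0.1
```

Request:
{"name": "apply_moves", "arguments": {
  "series": [
    [0, 0, 0, 2, 0, 0, 22],
    [0, 0, 0, 2, 0, 0, 22],
    [0, 0, 0, 0, 0, 0, 22]
  ]
}}

```text
t: 3.57
ee_pos: [0.5632, 0.0141, 0.0527]
tool_rot: [0.999, 0.04, 0.0, -0.0]
ft_force: [-0.7, -0.4, -0.4]
grip_width: 0.0221
```

Request:
{"name": "apply_moves", "arguments": {
  "series": [
    [0, 0, 0, 2, 0, 0, 22],
    [0, 0, 0, 2, 0, 0, 22],
    [0, 0, 0, 0, 0, 0, 22]
  ]
}}

```text
t: 3.82
ee_pos: [0.5671, 0.0144, 0.0527]
tool_rot: [0.999, 0.04, 0.0, 0.0]
ft_force: [-1.3, -0.5, 0.3]
grip_width: 0.0222
```

Request:
{"name": "apply_moves", "arguments": {
  "series": [
    [0, 0, 0, 2, 0, 0, 22],
    [0, 0, 0, 2, 0, 0, 22],
    [0, 0, 0, 0, 0, 0, 22]
  ]
}}

```text
t: 4.07
ee_pos: [0.567, 0.0143, 0.0527]
tool_rot: [0.999, 0.04, -0.004, 0.0]
ft_force: [-15.0, -2.7, 10.6]
grip_width: 0.0218
```

```bash
python3 - <<'E'
from h import *
plan([*w(CL,(-.048,.027)),.052],4.5)
for n in('side','top'):
    c=snap(n,n+'2');P=cloud(c);L=loc(CL,P[...,:2])*1000;z=P[...,2]
    m=(z>.085)&(z<.105)&(abs(L[...,0])<70)
    for k,(a,b) in dict(ab=(-140,-8),loose=(-5,65)).items():
        q=L[m&(L[...,1]>a)&(L[...,1]<b)]; print(n,k,len(q),np.percentile(q,[3,97],axis=0).round(0).T.tolist() if len(q) else '')
E
```

```text
at [567.   14.3  52.7] yaw 4.6 t 4.0667 F [-15.   -2.7  10.6]
shift [ 0.7 -5.2  0.7] turn 0.1
side ab 468 [[-39.0, 39.0], [-136.0, -19.0]]
side loose 79 [[-34.0, 40.0], [-4.0, 55.0]]
top ab 453 [[-40.0, 38.0], [-131.0, -27.0]]
top loose 0
```

The fence contact reads 15 N at the expected position. I'll back off, rise while turning, and go to the dial.

Request:
{"name": "apply_moves", "arguments": {
  "series": [
    [0, 0, 0, -8, 0, 0, 22],
    [0, 0, 0, -25, 0, 0, 22],
    [0, 0, 0, -10, 0, -20, 22],
    [0, 0, 7, 0, 0, -36, 22],
    [0, 0, 7, 0, 0, -36, 22]
  ]
}}

```text
t: 4.58
ee_pos: [0.5268, 0.0115, 0.1449]
tool_rot: [0.996, -0.085, -0.001, -0.0]
ft_force: [1.6, 0.5, -0.9]
grip_width: 0.0224
```

Request:
{"name": "apply_moves", "arguments": {
  "series": [
    [0, 0, 7, 0, 0, -36, 22],
    [0, 0, 7, 0, 0, -15, 22],
    [0, 0, 7, 0, 0, 0, 22],
    [0, 0, 7, 0, 0, 0, 22],
    [0, 0, 7, 0, 0, 0, 22]
  ]
}}

```text
t: 5.0
ee_pos: [0.5291, 0.0112, 0.1969]
tool_rot: [0.925, -0.381, 0.002, -0.001]
ft_force: [0.4, -0.2, -0.5]
grip_width: 0.0223
```

```bash
python3 - <<'E'
from h import *
plan([*w(CO,(-.05,.0)),.15],-47.5)
c=snap('top','t3');P=cloud(c);L=loc(CL,P[...,:2])*1000;z=P[...,2]
m=(z>.085)&(z<.105)&(abs(L[...,0])<70)&(L[...,1]>-8)&(L[...,1]<70)
print(m.sum(),cv2.minAreaRect(L[m].astype(np.float32)))
E
```

```text
at [529.1  11.2 196.9] yaw -44.8 t 5.0 F [ 0.4 -0.2 -0.5]
shift [211.4 284.   46.9] turn 2.7
0 ((0.0, 0.0), (0.0, 0.0), 0.0)
```

Request:
{"name": "apply_moves", "arguments": {
  "series": [
    [0, 0, 2.7, 23, 31, 0, 22],
    [0, 0, 0, 24.5, 30.5, 0, 22],
    [0, 0, 0, 24.5, 30.5, 0, 20],
    [0, 0, 0, 24.5, 30.5, 0, 20],
    [0, 0, 0, 24.5, 30.5, 0, 20]
  ]
}}

```text
t: 5.47
ee_pos: [0.5001, -0.1836, 0.1961]
tool_rot: [0.917, -0.398, 0.001, -0.0]
ft_force: [0.8, -0.5, 0.1]
grip_width: 0.0201
```

Request:
{"name": "apply_moves", "arguments": {
  "series": [
    [0, 0, 0, 24.5, 30.5, 0, 20],
    [0, 0, 0, 24.5, 30.5, 0, 20],
    [0, 0, 0, 24.5, 30.5, 0, 20],
    [0, 0, 0, 22.5, 29.5, 20, 20],
    [0, 0, 0, 0, 0, 20, 20]
  ]
}}

```text
t: 5.88
ee_pos: [0.4767, -0.3424, 0.1569]
tool_rot: [0.916, -0.401, 0.003, 0.003]
ft_force: [0.7, -0.3, 0.4]
grip_width: 0.0198
```

```bash
python3 - <<'E'
from h import *
plan([*w(CO,(-.05,.0)),.095],-48)
c=snap('top','t4');P=cloud(c);L=loc(CL,P[...,:2])*1000;z=P[...,2]
for a,b in((-8,70),(-140,-17)):
    m=(z>.085)&(z<.105)&(abs(L[...,0])<70)&(L[...,1]>a)&(L[...,1]<b)
    print(m.sum(),cv2.minAreaRect(L[m].astype(np.float32)) if m.any() else '')
d=snap('side','s4')
save(d,'s4.png',box=(215,190,345,290),s=5)
E
```

```text
at [ 476.7 -342.4  156.9] yaw -47.2 t 5.8833 F [ 0.7 -0.3  0.4]
shift [-0.6 -3.9 61.9] turn 0.8
323 ((4.064422607421875, 31.157339096069336), (86.32012939453125, 64.3423843383789), 0.8415712118148804)
612 ((-0.44371795654296875, -75.29804992675781), (83.45706939697266, 115.982177734375), 0.4844758212566376)
```

View pics/s4.png

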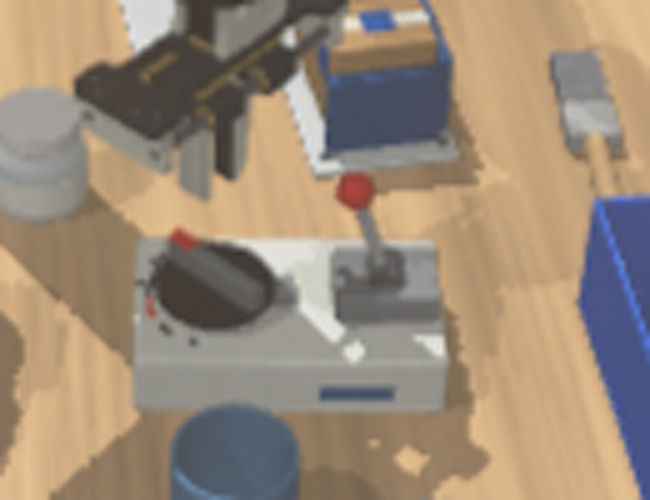

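The carton top measures square and home (x≈+2 to 4, y≈30, under 1° off). The picture shows the dial at crop (215,285) with its red end at (183,240), and the open fingers above it. I'll descend over the bar.

Request:
{"name": "apply_moves", "arguments": {
  "series": [
    [0, 0, 0.8, -0.6, -4, 10, 20],
    [0, 0, 0, 0, 0, 15, 20],
    [0, 0, 0, 0, 0, 15, 20],
    [0, 0, 0, 0, 0, 15, 16],
    [0, 0, 0, 0, 0, 7, 16]
  ]
}}

```text
t: 6.4
ee_pos: [0.4798, -0.3288, 0.0932]
tool_rot: [0.914, -0.405, -0.0, -0.0]
ft_force: [0.9, 0.3, 0.1]
grip_width: 0.0165
```

Request:
{"name": "apply_moves", "arguments": {
  "series": [
    [0, 0, 0, 0, 0, 0, 14],
    [0, 0, 0, 0, 0, 0, 14]
  ]
}}

```text
t: 6.57
ee_pos: [0.48, -0.3302, 0.0947]
tool_rot: [0.914, -0.405, 0.0, 0.0]
ft_force: [-0.8, -0.2, 0.3]
grip_width: 0.0141
```

```bash
python3 - <<'E'
from h import *
plan([*w(CO,(-.05,.0)),.095],-48)
d=snap('side','s5')
save(d,'s5.png',box=(225,220,305,280),s=8)
E
```

```text
at [ 480.  -330.2   94.7] yaw -47.8 t 6.5667 F [-0.8 -0.2  0.3]
shift [ 6.3  6.7 -0.3] turn 0.2
```

View pics/s5.png

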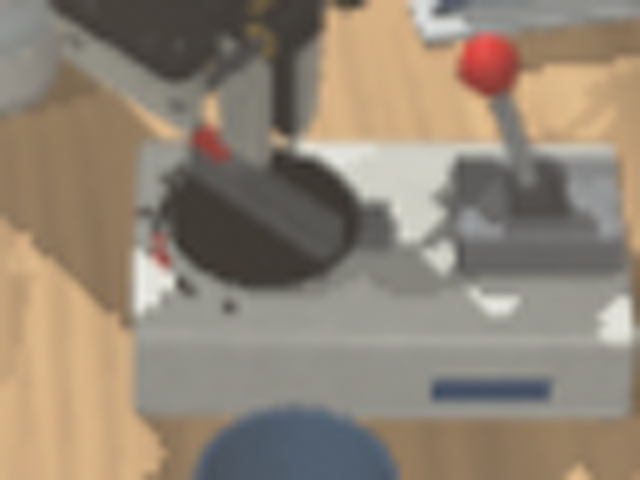

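```bash
python3 - <<'E'
from h import *
for tag in('s5','s4','s0'):
    c=load(tag);P=cloud(c);hsv=cv2.cvtColor(c['color'],cv2.COLOR_RGB2HSV)
    z=P[...,2]; 
    near=np.hypot(P[...,0]-.479,P[...,1]+.34)<.048
    m=near&(z>.079)&(z<.09)
    q=P[m]*1000; print(tag,'bar',len(q),cv2.minAreaRect(q[:,:2].astype(np.float32)),q.mean(0).round())
    m=near&(z>.055)&(z<.068)&(hsv[...,2]<70); q=P[m]*1000; print(' disc',len(q),np.percentile(q,[2,98],axis=0).round().tolist())
    r=((hsv[...,0]<8)|(hsv[...,0]>172))&(hsv[...,1]>120)&near&(z>.07); print(' red',(P[r].mean(0)*1000).round())
    wh=(hsv[...,1]<50)&(z>.045)&(z<.054)&(np.abs(loc(CO,P[...,:2])[...,0])<.12)&(np.abs(loc(CO,P[...,:2])[...,1])<.075)
    print(' white',cv2.minAreaRect((P[wh][:,:2]*1000).astype(np.float32)))
c=load('s5');P=cloud(c)
for v in range(225,252,2):
    print(v,[(u,*(P[v,u]*1000).round().astype(int)) for u in range(250,268,3)])
E
```

```text
s5 bar 67 ((478.4509582519531, -345.0684814453125), (16.787948608398438, 78.40252685546875), 38.64409637451172) [ 479. -345.   85.]
 disc 152 [[442.0, -379.0, 60.0], [514.0, -315.0, 67.0]]
 red [ 456. -320.   87.]
 white ((528.0560302734375, -349.0830993652344), (125.68061828613281, 206.7160186767578), 85.36199951171875)
s4 bar 81 ((478.3002014160156, -344.2402038574219), (17.002790451049805, 83.20549011230469), 37.1544189453125) [ 477. -343.   85.]
 disc 135 [[442.0, -378.0, 59.0], [512.0, -312.0, 67.0]]
 red [ 458. -320.   87.]
 white ((527.5267944335938, -348.386474609375), (124.60501861572266, 210.24505615234375), 82.85395812988281)
s0 bar 80 ((479.0810546875, -342.0389404296875), (17.067472457885742, 80.39419555664062), 41.672706604003906) [ 477. -343.   84.]
 disc 8 [[441.0, -371.0, 60.0], [452.0, -351.0, 66.0]]
 red [ 459. -320.   86.]
 white ((527.6881713867188, -348.1849365234375), (124.42716979980469, 208.09130859375), 84.14208984375)
225 [(250, np.int64(445), np.int64(-410), np.int64(225)), (253, np.int64(460), np.int64(-357), np.int64(176)), (256, np.int64(467), np.int64(
[... 3624 characters left out ...]
np.int64(76)), (265, np.int64(500), np.int64(-369), np.int64(86))]
249 [(250, np.int64(452), np.int64(-349), np.int64(61)), (253, np.int64(461), np.int64(-354), np.int64(65)), (256, np.int64(472), np.int64(-352), np.int64(62)), (259, np.int64(481), np.int64(-355), np.int64(64)), (262, np.int64(491), np.int64(-362), np.int64(71)), (265, np.int64(499), np.int64(-375), np.int64(83))]
251 [(250, np.int64(451), np.int64(-358), np.int64(61)), (253, np.int64(460), np.int64(-366), np.int64(68)), (256, np.int64(471), np.int64(-361), np.int64(62)), (259, np.int64(481), np.int64(-362), np.int64(62)), (262, np.int64(490), np.int64(-366), np.int64(64)), (265, np.int64(499), np.int64(-372), np.int64(70))]
```

```bash
python3 - <<'E'
import plant; print([n for n in dir(plant) if n[0]!='_'], getattr(plant,'tips_ahead',None))
from h import *
c=load('s5');P=cloud(c)
# gripper points projection: where should tips appear?
f=192/np.tan(np.radians(c['vfov'])/2); Ti=np.linalg.inv(c['T'])
p,a,s=pose();ty=np.array([np.sin(a),-np.cos(a),0])
for sg in(1,-1):
  for z in(.0,.025):
    q=p+sg*ty*.0155+np.array([0,0,-z]); k=Ti[:3,:3]@q+Ti[:3,3]; print(sg,z,(q*1000).round(),(k[:2]/k[2]*f+[c['cx'],c['cy']]).round(1), (np.array(k[:2]/k[2]*f+[c['cx'],c['cy']])-[225,220])*8, k[2])
print(c['depth'][225:252,256].round(3), c['depth'][225:252,262].round(3))
E
```

```text
['MotionError', 'camera', 'job_done', 'sense', 'tips_ahead'] 0.025
1 0.0 [ 469. -341.   95.] [254.9 239.7] [239.17165761 157.53581531] 1.5118814188193421
1 0.025 [ 469. -341.   70.] [254.8 245.1] [238.5895122  200.44690013] 1.527255015069053
-1 0.0 [ 492. -320.   95.] [261. 235.] [288.1501057  119.90648042] 1.5302044507596575
-1 0.025 [ 492. -320.   70.] [260.9 240.3] [287.08768159 162.68314112] 1.5455780470093683
[1.422 1.416 1.42  1.467 1.473 1.471 1.475 1.475 1.484 1.485 1.488 1.493
 1.49  1.497 1.499 1.526 1.523 1.519 1.521 1.525 1.529 1.525 1.534 1.527
 1.524 1.516 1.516] [1.434 1.488 1.492 1.501 1.503 1.5   1.503 1.508 1.518 1.523 1.52  1.512
 1.521 1.583 1.56  1.553 1.553 1.543 1.513 1.51  1.509 1.504 1.513 1.509
 1.512 1.512 1.514]
```

```bash
python3 - <<'E'
from h import *
def pr(c,q):
    f=192/np.tan(np.radians(c['vfov'])/2); Ti=np.linalg.inv(c['T']);k=Ti[:3,:3]@q+Ti[:3,3]; return k[:2]/k[2]*f+[c['cx'],c['cy']]
c=load('s4');p=np.array([.4767,-.3424,.1569]);a=np.radians(-47.2);ty=np.array([np.sin(a),-np.cos(a),0])
for dz in(0,.025):
  for sg in(1,-1): print(dz,sg,(pr(c,p+sg*ty*.018-[0,0,dz])-[215,190])*5)
E
python3 - <<'E'
from h import *
a=load('s4');b=load('s5')
x=cv2.resize(a['color'][200:260,225:305,::-1],None,fx=5,fy=5,interpolation=cv2.INTER_NEAREST)
y=cv2.resize(b['color'][200:260,225:305,::-1],None,fx=5,fy=5,interpolation=cv2.INTER_NEAREST)
cv2.imwrite('pics/cmp.png',np.hstack([x,y]))
E
```

```text
0 1 [194.64425949 194.35173705]
0 -1 [230.89565909 166.68703494]
0.025 1 [194.31866023 222.62397325]
0.025 -1 [230.20310557 194.83771943]
```

View pics/cmp.png

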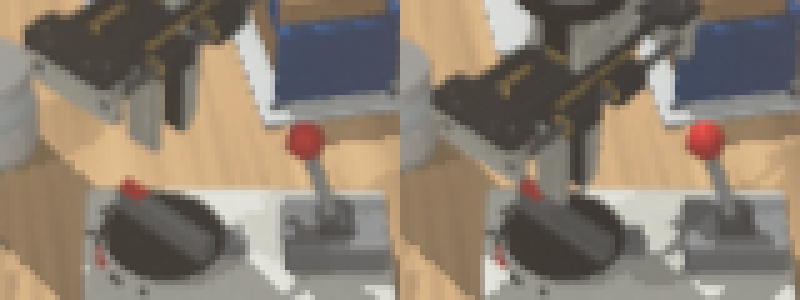

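```bash
python3 - <<'E'
from h import *
def pr(c,q):
    f=192/np.tan(np.radians(c['vfov'])/2); Ti=np.linalg.inv(c['T']);k=Ti[:3,:3]@q+Ti[:3,3]; return k[:2]/k[2]*f+[c['cx'],c['cy']]
c=load('s1');p=np.array([.4623,.0055,.0544]);a=np.radians(4.6);ty=np.array([np.sin(a),-np.cos(a),0])
for dz in(0,.025):
  for sg in(1,-1): print('s1',dz,sg,(pr(c,p+sg*ty*.020-[0,0,dz])-[215,140])*5)
c=load('s0');p=np.array([.2459,-.4914,.220]);a=np.radians(26.6);ty=np.array([np.sin(a),-np.cos(a),0])
P=cloud(c)
for dz in(0,.025):
  for sg in(1,-1): print('s0',dz,sg,(pr(c,p+sg*ty*.055-[0,0,dz]))*1.5)
E
```

```text
s1 0 1 [150.62921291 250.2927124 ]
s1 0 -1 [142.41637821 220.46962646]
s1 0.025 1 [150.73727973 275.05975553]
s1 0.025 -1 [142.5912893  245.06896758]
s0 0 1 [288.08312429 392.20077154]
s0 0 -1 [263.1731078  357.34964774]
s0 0.025 1 [289.08761223 401.43225193]
s0 0.025 -1 [264.40723238 366.48051747]
```

The comparison picture shows the fingers ending above the bar, on its +y side. The visible tips sit at about TCP height, so the stated 25 mm doesn't match the image. I'll open up, shift over, and descend while watching the force.

Request:
{"name": "apply_moves", "arguments": {
  "series": [
    [0, 0, 0, 4, 4, -5, 24],
    [0, 0, 0, 4, 5, 0, 24],
    [0, 0, 0, 0, 0, 0, 24]
  ]
}}

```text
t: 6.87
ee_pos: [0.4785, -0.345, 0.1005]
tool_rot: [0.914, -0.406, 0.002, 0.001]
ft_force: [-0.1, -0.8, 0.5]
grip_width: 0.0237
```

```bash
python3 - <<'E'
from h import *
plan([.4785,-.3415,.072],-49)
c=snap('side','s6');P=cloud(c)
for v in range(228,246,2): print(v,[(u,*(P[v,u]*1000).round().astype(int).tolist()) for u in range(250,268,2)])
save(c,'s6.png',box=(225,210,305,270),s=8)
E
```

```text
at [ 478.5 -345.   100.5] yaw -48.0 t 6.8667 F [-0.1 -0.8  0.5]
shift [-2.6 -2.4 28.5] turn 1.0
228 [(250, 444, -422, 224), (252, 451, -416, 218), (254, 459, -397, 200), (256, 465, -395, 198), (258, 471, -399, 200), (260, 479, -390, 192), (262, 491, -343, 148), (264, 498, -340, 145), (266, 528, -183, -1)]
230 [(250, 444, -422, 216), (252, 452, -407, 201), (254, 458, -407, 200), (256, 469, -362, 158), (258, 472, -396, 189), (260, 486, -332, 129), (262, 492, -343, 138), (264, 499, -337, 133), (266, 526, -197, 2)]
232 [(250, 444, -423, 208), (252, 457, -362, 151), (254, 462, -371, 158), (256, 469, -367, 154), (258, 495, -203, 1), (260, 486, -334, 122), (262, 492, -340, 127), (264, 498, -343, 130), (266, 524, -212, 6)]
234 [(250, 444, -422, 199), (252, 457, -361, 141), (254, 462, -370, 149), (256, 469, -367, 145), (258, 494, -215, 1), (260, 486, -334, 113), (262, 492, -338, 116), (264, 499, -339, 116), (266, 524, -217, 1)]
236 [(250, 444, -423, 191), (252, 457, -354, 125), (254, 462, -369, 139), (256, 469, -365, 135), (258, 492, -230, 5), (260, 486, -335, 105), (262, 493, -337, 106), (26
[... 160 characters left out ...]
260, 491, -300, 62), (262, 492, -342, 102), (264, 506, -295, 56), (266, 513, -291, 51)]
240 [(250, 454, -323, 78), (252, 457, -359, 112), (254, 463, -364, 116), (256, 470, -360, 112), (258, 483, -313, 66), (260, 489, -315, 67), (262, 496, -313, 64), (264, 503, -312, 63), (266, 512, -304, 54)]
242 [(250, 454, -320, 65), (252, 461, -326, 70), (254, 466, -336, 79), (256, 469, -368, 110), (258, 479, -343, 86), (260, 485, -346, 88), (262, 495, -324, 65), (264, 502, -323, 64), (266, 509, -323, 63)]
244 [(250, 453, -330, 65), (252, 461, -327, 62), (254, 466, -336, 70), (256, 473, -341, 74), (258, 478, -350, 83), (260, 485, -352, 84), (262, 491, -352, 84), (264, 501, -335, 66), (266, 508, -332, 63)]
```

View pics/s6.png

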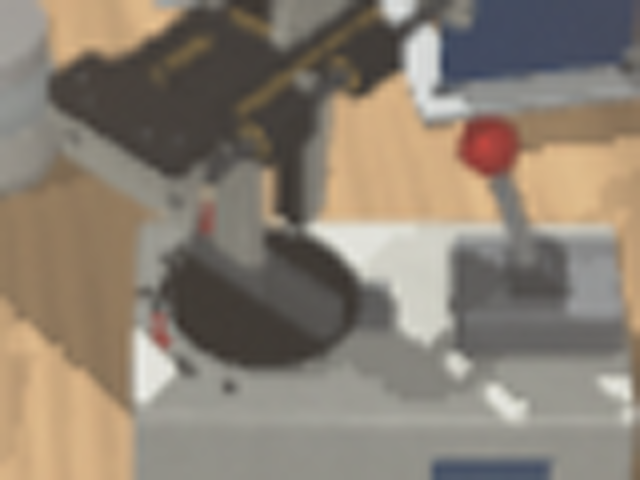

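Request:
{"name": "apply_moves", "arguments": {
  "series": [
    [0, 0, 0, -2, -2, 4, 24],
    [0, 0, 0, 0, 0, 4, 24],
    [0, 0, 0, 0, 0, 0, 24]
  ]
}}

```text
t: 7.17
ee_pos: [0.4773, -0.3392, 0.0898]
tool_rot: [0.914, -0.406, -0.001, -0.0]
ft_force: [-0.1, 0.9, -0.3]
grip_width: 0.024
```

Request:
{"name": "apply_moves", "arguments": {
  "series": [
    [0, 0, 0, 0, 0, 3, 24],
    [0, 0, 0, 0, 0, 3, 24],
    [0, 0, 0, 0, 0, 0, 24]
  ]
}}

```text
t: 7.42
ee_pos: [0.4777, -0.3396, 0.0841]
tool_rot: [0.914, -0.406, -0.001, -0.0]
ft_force: [0.5, -0.0, -0.4]
grip_width: 0.0238
```

Request:
{"name": "apply_moves", "arguments": {
  "series": [
    [0, 0, 0, 0, 0, 3, 24],
    [0, 0, 0, 0, 0, 3, 24],
    [0, 0, 0, 0, 0, 0, 24]
  ]
}}

```text
t: 7.67
ee_pos: [0.4777, -0.3397, 0.0783]
tool_rot: [0.914, -0.406, -0.0, -0.0]
ft_force: [-0.2, 0.4, -0.7]
grip_width: 0.0239
```

Request:
{"name": "apply_moves", "arguments": {
  "series": [
    [0, 0, 0, 0, 0, 3, 24],
    [0, 0, 0, 0, 0, 2, 24],
    [0, 0, 0, 0, 0, 0, 24]
  ]
}}

```text
t: 7.92
ee_pos: [0.4778, -0.3398, 0.0735]
tool_rot: [0.914, -0.406, -0.0, -0.0]
ft_force: [0.6, 0.4, -0.4]
grip_width: 0.024
```

```bash
python3 - <<'E'
from h import *
plan([.4785,-.3415,.072],-49)
c=snap('side','s7');P=cloud(c)
for v in range(232,252,2): print(v,[(u,*(P[v,u]*1000).round().astype(int).tolist()) for u in range(250,268,2)])
save(c,'s7.png',box=(225,210,305,270),s=8)
E
```

```text
at [ 477.8 -339.8   73.5] yaw -47.9 t 7.9167 F [ 0.6  0.4 -0.4]
shift [1.7 0.6 1.5] turn 1.1
232 [(250, 445, -416, 202), (252, 455, -375, 162), (254, 461, -380, 166), (256, 466, -390, 176), (258, 472, -392, 177), (260, 479, -390, 174), (262, 487, -379, 164), (264, 500, -329, 116), (266, 525, -209, 3)]
234 [(250, 445, -417, 194), (252, 453, -393, 171), (254, 459, -396, 173), (256, 467, -387, 164), (258, 473, -392, 168), (260, 480, -387, 163), (262, 493, -335, 113), (264, 500, -333, 111), (266, 523, -221, 5)]
236 [(250, 446, -406, 175), (252, 452, -406, 175), (254, 463, -362, 132), (256, 346, -1430, 1148), (258, 493, -225, 0), (260, 487, -331, 101), (262, 493, -336, 105), (264, 500, -336, 104), (266, 523, -227, -1)]
238 [(250, 446, -409, 170), (252, 457, -355, 118), (254, 463, -365, 126), (256, 470, -360, 121), (258, 484, -303, 65), (260, 487, -332, 93), (262, 494, -333, 93), (264, 500, -335, 95), (266, 513, -293, 53)]
240 [(250, 454, -320, 75), (252, 457, -359, 112), (254, 463, -366, 118), (256, 470, -363, 114), (258, 483, -310, 63), (260, 488, -327, 79), (262, 493, -338, 89), (264, 5
[... 356 characters left out ...]
0), (260, 485, -352, 84), (262, 491, -359, 90), (264, 501, -332, 64), (266, 508, -330, 61)]
246 [(250, 453, -336, 62), (252, 459, -340, 65), (254, 464, -360, 84), (256, 471, -354, 79), (258, 478, -351, 75), (260, 484, -358, 80), (262, 491, -359, 81), (264, 497, -362, 83), (266, 504, -364, 85)]
248 [(250, 452, -347, 64), (252, 459, -347, 63), (254, 465, -350, 66), (256, 471, -354, 69), (258, 478, -351, 65), (260, 485, -350, 64), (262, 490, -364, 77), (264, 497, -367, 80), (266, 502, -374, 86)]
250 [(250, 451, -355, 62), (252, 458, -356, 62), (254, 464, -358, 64), (256, 471, -356, 62), (258, 477, -361, 65), (260, 485, -355, 59), (262, 491, -363, 67), (264, 497, -369, 72), (266, 502, -378, 80)]
```

View pics/s7.png

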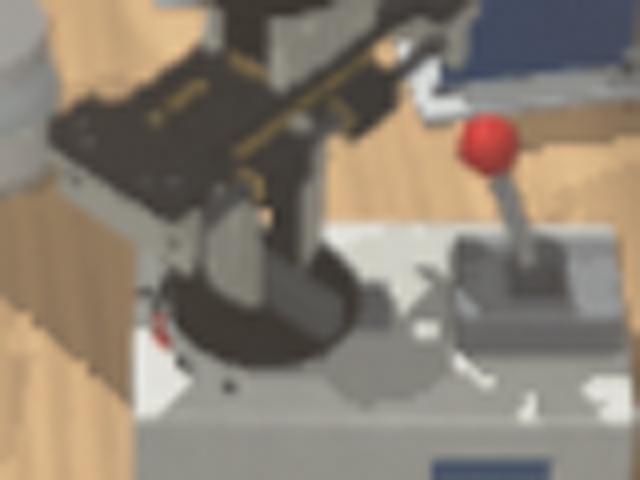

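The fingers now straddle the bar, with tips at about z 75 and no force. I'll narrow the opening and turn counter-clockwise by 57° plus the play.

Request:
{"name": "apply_moves", "arguments": {
  "series": [
    [0, 0, 0, 0.5, 0.5, 3, 16],
    [0, 0, 0, 0, 0, 0, 14],
    [0, 0, -5, 0, 0, 0, 14],
    [0, 0, -7, 0, 0, 0, 14],
    [0, 0, -7, 0, 0, 0, 14]
  ]
}}

```text
t: 8.38
ee_pos: [0.477, -0.341, 0.0707]
tool_rot: [0.969, -0.247, -0.001, 0.0]
ft_force: [-3.2, -1.3, -0.4]
grip_width: 0.0144
```

Request:
{"name": "apply_moves", "arguments": {
  "series": [
    [0, 0, -7, 0, 0, 0, 14],
    [0, 0, -7, 0, 0, 0, 14],
    [0, 0, -7, 0, 0, 0, 14],
    [0, 0, -7, 0, 0, 0, 14],
    [0, 0, -7, 0, 0, 0, 14]
  ]
}}

```text
t: 8.8
ee_pos: [0.4771, -0.3414, 0.0709]
tool_rot: [0.998, 0.056, -0.001, 0.0]
ft_force: [-0.2, -1.2, -1.1]
grip_width: 0.0138
```

Request:
{"name": "apply_moves", "arguments": {
  "series": [
    [0, 0, -6, 0, 0, 0, 14],
    [0, 0, 0, 0, 0, 0, 14]
  ]
}}

```text
t: 8.97
ee_pos: [0.4779, -0.341, 0.071]
tool_rot: [0.994, 0.107, -0.0, 0.0]
ft_force: [-0.5, -0.4, -0.2]
grip_width: 0.0139
```

```bash
python3 - <<'E'
from h import *
plan([.4785,-.3415,.072],9)
c=snap('side','s8');P=cloud(c);z=P[...,2]
hsv=cv2.cvtColor(c['color'],cv2.COLOR_RGB2HSV)
near=np.hypot(P[...,0]-.479,P[...,1]+.342)<.052
r=((hsv[...,0]<8)|(hsv[...,0]>172))&(hsv[...,1]>120)&near&(z>.074)&(z<.1); print(r.sum(),(P[r].mean(0)*1000).round())
E
```

```text
at [ 477.9 -341.    71. ] yaw 12.3 t 8.9667 F [-0.5 -0.4 -0.2]
shift [ 0.5  0.7 -1. ] turn 3.3
15 [ 449. -345.   86.]
```

The pointer end is at (449,-345), about 186°, so the dial reads roughly 1.05. I'll lift off and measure the wing while the arm is out of the way.

Request:
{"name": "apply_moves", "arguments": {
  "series": [
    [0, 0, 1.5, 0, 0, 0, 22],
    [0, 0, 1.5, 0, 0, 0, 24],
    [0, 0, 0, 0, 0, -20, 24],
    [0, 0, 0, 0, 0, -30, 22],
    [0, 0, 0, 0, 0, -35, 20]
  ]
}}

```text
t: 9.43
ee_pos: [0.4769, -0.3395, 0.155]
tool_rot: [0.997, 0.077, -0.001, -0.002]
ft_force: [0.8, -0.5, 0.2]
grip_width: 0.0204
```

```bash
cat > wing.py <<'E'
from h import *
import sys
def wing(tags):
    O=[];W=[]
    for t in tags:
        c=load(t);P=cloud(c);z=P[...,2];hsv=cv2.cvtColor(c['color'],cv2.COLOR_RGB2HSV)
        near=np.hypot(P[...,0]-.6,P[...,1]-.196)<.065
        o=near&(hsv[...,0]<16)&(hsv[...,1]>140)&(hsv[...,2]>90)&(z>.05)&(z<.11)
        top=near&(z>.078)&(z<.11)
        wh=near&(z>.07)&(hsv[...,1]<70)&(hsv[...,2]>120)
        for n,m in(('orange',o),('top',top),('white',wh)):
            q=P[m]*1000
            if len(q)>4: print(t,n,len(q),[np.round(v,1) for v in cv2.minAreaRect(q[:,:2].astype(np.float32))],'mean',q.mean(0).round(),'z95',np.percentile(q[:,2],[5,50,95]).round())
if __name__=='__main__': wing(sys.argv[1:])
E
python3 - <<'E'
from h import *
plan([.579,.216,.15],138)
snap('side','s9');snap('top','t9')
from wing import wing
wing(['s9','t9'])
for t in('s9','t9'):
    c=load(t);P=cloud(c);z=P[...,2];hsv=cv2.cvtColor(c['color'],cv2.COLOR_RGB2HSV)
    near=np.hypot(P[...,0]-.479,P[...,1]+.342)<.052
    r=((hsv[...,0]<8)|(hsv[...,0]>172))&(hsv[...,1]>120)&near&(z>.074)&(z<.1); print(t,'red',r.sum(),(P[r].mean(0)*1000).round())
    L=loc(CL,P[...,:2])*1000
    m=(z>.085)&(z<.105)&(abs(L[...,0])<70)&(L[...,1]>-8)&(L[...,1]<70);print('loose',np.percentile(L[m],[3,97],axis=0).round().tolist())
    m=(z>.06)&(z<.085)&(abs(L[...,0])<38)&(L[...,1]>70)&(L[...,1]<120);print('jaw',np.percentile(L[m],[3,97],axis=0).round().tolist())
E
```

```text
at [ 476.9 -339.5  155. ] yaw 8.8 t 9.4333 F [ 0.8 -0.5  0.2]
shift [ 186.3 -533.2    5. ] turn -129.2
s9 orange 32 [array([624.2, 169.1]), array([13.8, 30.3]), np.float64(51.5)] mean [624. 168.  82.] z95 [71. 83. 92.]
s9 top 35 [array([620.7, 175.6]), array([25.7, 58.6]), np.float64(16.4)] mean [622. 174.  87.] z95 [78. 88. 95.]
t9 orange 58 [array([606.2, 187.9]), array([12.7, 75.7]), np.float64(45.2)] mean [607. 186.  84.] z95 [65. 87. 94.]
t9 top 108 [array([600.2, 196.6]), array([23.8, 98.7]), np.float64(54.3)] mean [599. 196.  87.] z95 [80. 87. 95.]
t9 white 14 [array([570.2, 224.7]), array([ 7.3, 16.2]), np.float64(44.4)] mean [570. 225.  87.] z95 [80. 88. 92.]
s9 red 15 [ 449. -346.   86.]
loose [[-36.0, -4.0], [39.0, 55.0]]
jaw [[-24.0, 88.0], [34.0, 101.0]]
t9 red 20 [ 451. -345.   83.]
loose [[-37.0, 0.0], [39.0, 57.0]]
jaw [[-35.0, 93.0], [36.0, 103.0]]
```

Dial pointer is confirmed at about 186–187°. The wing centre is (600.5,196.5), with its white end at about 136.5°. The jaw face is at y≈90, so about 3.2 rad of winding is needed. Now I'll travel there.

Request:
{"name": "apply_moves", "arguments": {
  "series": [
    [0, 0, 0, 12.4, -35.6, 0, 20],
    [0, 0, 0, 12.4, -35.6, 0, 20],
    [0, 0, 0, 12.4, -35.6, 0, 20],
    [0, 0, 0, 12.4, -35.6, 0, 20],
    [0, 0, 0, 12.4, -35.6, 0, 20]
  ]
}}

```text
t: 9.95
ee_pos: [0.511, -0.1534, 0.1557]
tool_rot: [0.997, 0.077, -0.0, -0.0]
ft_force: [1.2, -0.5, 0.2]
grip_width: 0.0198
```

Request:
{"name": "apply_moves", "arguments": {
  "series": [
    [0, 0, 0, 12.4, -35.6, 0, 20],
    [0, 0, 0, 12.4, -35.6, 0, 20],
    [0, 0, 0, 12.4, -35.6, 0, 20],
    [0, 0, 0, 12.4, -35.6, 0, 20],
    [0, 0, 0, 12.4, -35.6, 0, 20]
  ]
}}

```text
t: 10.37
ee_pos: [0.5441, 0.0324, 0.1557]
tool_rot: [0.997, 0.077, -0.0, -0.0]
ft_force: [1.0, -1.2, -0.1]
grip_width: 0.0203
```

Request:
{"name": "apply_moves", "arguments": {
  "series": [
    [0, 0, 0, 12.4, -35.6, 0, 20],
    [0, 0, 0, 12.4, -35.6, 0, 20],
    [0, 0, 0, 12.4, -35.6, 0, 20],
    [0, 0, 0, 12.4, -35.6, 0, 20],
    [0, 0, 0, 12.4, -35.6, 0, 20]
  ]
}}

```text
t: 10.78
ee_pos: [0.5772, 0.218, 0.1556]
tool_rot: [0.997, 0.077, -0.0, -0.0]
ft_force: [0.6, -0.4, 0.7]
grip_width: 0.02
```

Request:
{"name": "apply_moves", "arguments": {
  "series": [
    [0, 0, -7, 0, 0, 0, 20],
    [0, 0, -7, 0, 0, 0, 20],
    [0, 0, -7, 0, 0, 0, 20],
    [0, 0, -7, 0, 0, 0, 20],
    [0, 0, -7, 0, 0, 0, 20]
  ]
}}

```text
t: 11.2
ee_pos: [0.5771, 0.2163, 0.1554]
tool_rot: [0.926, 0.377, -0.0, -0.0]
ft_force: [0.0, -0.5, 0.1]
grip_width: 0.0204
```

Request:
{"name": "apply_moves", "arguments": {
  "series": [
    [0, 0, -7, 0, 0, 0, 20],
    [0, 0, -7, 0, 0, 0, 20],
    [0, 0, -7, 0, 0, 0, 20],
    [0, 0, -7, 0, 0, 0, 20],
    [0, 0, -7, 0, 0, 0, 20]
  ]
}}

```text
t: 11.62
ee_pos: [0.5772, 0.216, 0.1554]
tool_rot: [0.77, 0.638, -0.0, -0.0]
ft_force: [0.1, 0.1, -0.0]
grip_width: 0.0199
```

Request:
{"name": "apply_moves", "arguments": {
  "series": [
    [0, 0, -7, 0, 0, 0, 20],
    [0, 0, -7, 0, 0, 0, 20],
    [0, 0, -7, 0, 0, 0, 20],
    [0, 0, -7, 0, 0, 0, 20],
    [0, 0, -7, 0, 0, 0, 20]
  ]
}}

```text
t: 12.03
ee_pos: [0.5772, 0.216, 0.1554]
tool_rot: [0.543, 0.84, -0.0, -0.0]
ft_force: [-0.4, -0.1, -0.0]
grip_width: 0.0199
```

Request:
{"name": "apply_moves", "arguments": {
  "series": [
    [0, 0, -7, 0, 0, 0, 20],
    [0, 0, -7, 0, 0, 0, 20],
    [0, 0, -7, 0, 0, 0, 20],
    [0, 0, 0, 0, 0, 0, 20]
  ]
}}

```text
t: 12.37
ee_pos: [0.5772, 0.216, 0.1555]
tool_rot: [0.381, 0.924, -0.0, -0.0]
ft_force: [-0.8, 0.1, -0.2]
grip_width: 0.0199
```

```bash
python3 - <<'E'
from h import *
plan([.5787,.2171,.068],136.5); print(pose()[2]['q'].round(2))
E
```

```text
at [577.2 216.  155.5] yaw 135.2 t 12.3667 F [-0.8  0.1 -0.2]
shift [-0.3  1.9 87.5] turn -1.3
[ 0.18  0.42  1.46  0.    1.26 -0.61]
```

Request:
{"name": "apply_moves", "arguments": {
  "series": [
    [0, 0, -1.3, 0, 2, 15, 24],
    [0, 0, 0, 0, 0, 30, 24],
    [0, 0, 0, 0, 0, 14, 24],
    [0, 0, 0, 0, 0, 6, 24],
    [0, 0, 0, 0, 0, 0, 24]
  ]
}}

```text
t: 12.78
ee_pos: [0.5776, 0.2171, 0.0891]
tool_rot: [0.373, 0.928, -0.001, -0.002]
ft_force: [-0.2, -0.8, 0.2]
grip_width: 0.024
```

Request:
{"name": "apply_moves", "arguments": {
  "series": [
    [0, 0, 0, 0, 0, 6, 24],
    [0, 0, 0, 0, 0, 5, 24],
    [0, 0, 0, 0, 0, 5, 24],
    [0, 0, 0, 0, 0, 4, 24],
    [0, 0, 0, 0, 0, 0, 24]
  ]
}}

```text
t: 13.2
ee_pos: [0.5784, 0.2173, 0.0703]
tool_rot: [0.372, 0.928, -0.0, -0.0]
ft_force: [-1.5, -0.2, 0.2]
grip_width: 0.0238
```

```bash
python3 - <<'E'
from h import *
plan([.5787,.2171,.068],136.5)
c=snap('side','s10');save(c,'s10.png',box=(235,135,315,195),s=8)
E
```

```text
at [578.4 217.3  70.3] yaw 136.4 t 13.2 F [-1.5 -0.2  0.2]
shift [-0.3  0.1  2.3] turn -0.1
```

View pics/s10.png

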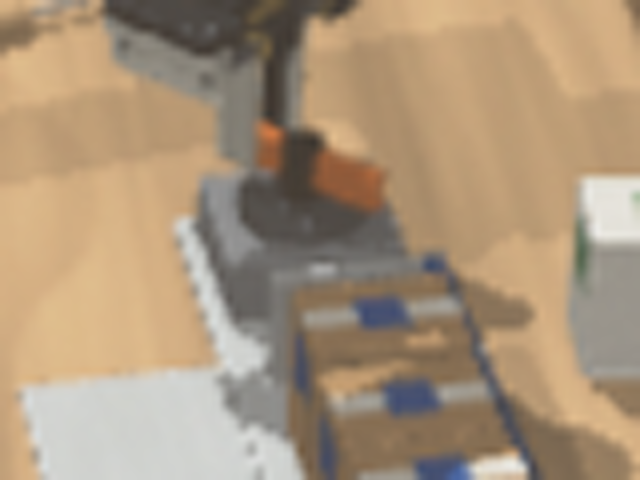

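The fingers straddle the white end of the bar at crop (255,150), and the three cartons stand in a row against the fence. I'll wind clockwise along the arc with r=30.

Request:
{"name": "apply_moves", "arguments": {
  "series": [
    [0, 0, 0, 0, 0, 1, 17],
    [0, 0, 0, 0, 0, 1, 16],
    [0, 0, 6, -0.2, 3.1, 0, 16],
    [0, 0, 6, -0.2, 3.1, 0, 16],
    [0, 0, 6, -0.2, 3.1, 0, 16]
  ]
}}

```text
t: 13.67
ee_pos: [0.5861, 0.2225, 0.069]
tool_rot: [0.514, 0.858, -0.0, -0.0]
ft_force: [-1.9, -1.4, -0.1]
grip_width: 0.0158
```

Request:
{"name": "apply_moves", "arguments": {
  "series": [
    [0, 0, 6, -0.2, 3.1, 0, 16],
    [0, 0, 6, -0.2, 3.1, 0, 16],
    [0, 0, 6, -0.2, 3.1, 0, 16],
    [0, 0, 6, -0.2, 3.1, 0, 16],
    [0, 0, 6, -0.2, 3.1, 0, 16]
  ]
}}

```text
t: 14.08
ee_pos: [0.6009, 0.226, 0.069]
tool_rot: [0.719, 0.695, -0.001, -0.0]
ft_force: [-1.6, -1.7, -0.2]
grip_width: 0.0159
```

```bash
cat > tq.py <<'E'
from h import *
p,a,s=pose(); C=np.array([.6005,.1965]); d=(p[:2]-C)
F=np.array(s['ft_force']); ta=np.array([np.cos(a),np.sin(a)]); tt=np.array([np.sin(a),-np.cos(a)])
print('r,ang',np.round(np.hypot(*d)*1000,1),np.degrees(np.arctan2(d[1],d[0])).round(1),'yaw',np.degrees(a).round(1),'F',F.round(1),'tang',(F[:2]@tt).round(1),'rad',(F[:2]@ta).round(1),'Tz',np.round(s['torque'],3),'q6',s['q'][5].round(2),'w',s['grip_width'],s['t'])
E
python3 tq.py
```

```text
r,ang 29.5 89.2 yaw 88.1 F [-1.6 -1.7 -0.2] tang -1.5 rad -1.7 Tz [-0.221  0.192 -0.002] q6 0.22 w 0.01586816486965758 14.0833
```

Request:
{"name": "apply_moves", "arguments": {
  "series": [
    [0, 0, 6, -0.2, 3.1, 0, 16],
    [0, 0, 6, -0.2, 3.1, 0, 16],
    [0, 0, 6, -0.2, 3.1, 0, 16],
    [0, 0, 6, -0.2, 3.1, 0, 16],
    [0, 0, 6, -0.2, 3.1, 0, 16]
  ]
}}

```text
t: 14.5
ee_pos: [0.6155, 0.2218, 0.069]
tool_rot: [0.874, 0.485, -0.0, -0.0]
ft_force: [-1.0, 0.9, 0.7]
grip_width: 0.0163
```

Request:
{"name": "apply_moves", "arguments": {
  "series": [
    [0, 0, 6, -0.2, 3.1, 0, 16],
    [0, 0, 6, -0.2, 3.1, 0, 16],
    [0, 0, 6, -0.2, 3.1, 0, 16],
    [0, 0, 6, -0.2, 3.1, 0, 16],
    [0, 0, 6, -0.2, 3.1, 0, 16]
  ]
}}

```text
t: 14.92
ee_pos: [0.6265, 0.2111, 0.0691]
tool_rot: [0.97, 0.243, 0.0, -0.001]
ft_force: [0.2, 2.5, 0.3]
grip_width: 0.0162
```

```bash
python3 tq.py; python3 - <<'E'
from h import *
for t in('side','top'):
    c=snap(t,t+'11');P=cloud(c);z=P[...,2];L=loc(CL,P[...,:2])*1000
    m=(z>.085)&(z<.105)&(abs(L[...,0])<70)&(L[...,1]>-150)&(L[...,1]<85);print(t,'row',m.sum(),np.percentile(L[m],[2,98],axis=0).round().tolist() if m.any() else '')
    m=(z>.06)&(z<.085)&(abs(L[...,0])<33)&(L[...,1]>30)&(L[...,1]<120);print('jaw',m.sum(),np.percentile(L[m],[3,97],axis=0).round().tolist() if m.any() else '')
E
```

```text
r,ang 29.8 29.3 yaw 28.1 F [0.2 2.5 0.3] tang -2.1 rad 1.3 Tz [ 0.359 -0.076 -0.042] q6 1.24 w 0.016228685667786017 14.9167
side row 681 [[-39.0, -137.0], [39.0, 51.0]]
jaw 0 
top row 957 [[-39.0, -130.0], [39.0, 56.0]]
jaw 47 [[-31.0, 68.0], [31.0, 78.0]]
```

Request:
{"name": "apply_moves", "arguments": {
  "series": [
    [0, 0, 6, -0.2, 3.1, 0, 16],
    [0, 0, 6, -0.2, 3.1, 0, 16],
    [0, 0, 6, -0.2, 3.1, 0, 16],
    [0, 0, 6, -0.2, 3.1, 0, 16],
    [0, 0, 6, -0.2, 3.1, 0, 16]
  ]
}}

```text
t: 15.43
ee_pos: [0.6302, 0.1959, 0.0693]
tool_rot: [1.0, -0.015, 0.001, -0.0]
ft_force: [0.8, 2.3, -0.1]
grip_width: 0.0159
```

Request:
{"name": "apply_moves", "arguments": {
  "series": [
    [0, 0, 6, -0.2, 3.1, 0, 16],
    [0, 0, 6, -0.2, 3.1, 0, 16],
    [0, 0, 6, -0.2, 3.1, 0, 16],
    [0, 0, 6, -0.2, 3.1, 0, 16],
    [0, 0, 0, 0, 0, 0, 16]
  ]
}}

```text
t: 15.85
ee_pos: [0.6273, 0.1834, 0.0694]
tool_rot: [0.975, -0.222, 0.001, -0.0]
ft_force: [0.3, 0.8, -0.6]
grip_width: 0.0163
```

```bash
python3 tq.py; python3 - <<'E'
from h import *
for t in('side','top'):
    c=snap(t,t+'12');P=cloud(c);z=P[...,2];L=loc(CL,P[...,:2])*1000
    m=(z>.085)&(z<.105)&(abs(L[...,0])<70)&(L[...,1]>-150)&(L[...,1]<85);print(t,'row',m.sum(),np.percentile(L[m],[2,98],axis=0).round().tolist() if m.any() else '')
    m=(z>.06)&(z<.085)&(abs(L[...,0])<33)&(L[...,1]>30)&(L[...,1]<120);print('jaw',m.sum(),np.percentile(L[m],[3,97],axis=0).round().tolist() if m.any() else '')
E
```

```text
r,ang 29.9 -26.0 yaw -25.7 F [ 0.3  0.8 -0.6] tang -0.8 rad -0.1 Tz [ 0.17  -0.131  0.049] q6 2.13 w 0.016348493084275894 15.85
side row 673 [[-39.0, -136.0], [39.0, 48.0]]
jaw 0 
top row 963 [[-40.0, -130.0], [39.0, 51.0]]
jaw 36 [[-29.0, 57.0], [28.0, 65.0]]
```

Request:
{"name": "apply_moves", "arguments": {
  "series": [
    [0, 0, 5, -0.1, 2.6, 0, 16],
    [0, 0, 5, -0.1, 2.6, 0, 16],
    [0, 0, 5, -0.1, 2.6, 0, 16],
    [0, 0, 5, -0.1, 2.6, 0, 16],
    [0, 0, 5, -0.1, 2.6, 0, 16]
  ]
}}

```text
t: 16.37
ee_pos: [0.6198, 0.1734, 0.0694]
tool_rot: [0.904, -0.427, 0.001, -0.001]
ft_force: [3.1, 1.6, -0.6]
grip_width: 0.0157
```

```bash
python3 tq.py
```

```text
r,ang 30.1 -50.1 yaw -50.6 F [ 3.1  1.6 -0.6] tang -3.4 rad 0.8 Tz [ 0.19  -0.55   0.001] q6 2.55 w 0.015669556597025687 16.3667
```

Request:
{"name": "apply_moves", "arguments": {
  "series": [
    [0, 0, 4, -0.1, 2.1, 0, 16],
    [0, 0, 4, -0.1, 2.1, 0, 16],
    [0, 0, 4, -0.1, 2.1, 0, 16]
  ]
}}

```text
t: 16.62
ee_pos: [0.615, 0.1699, 0.0695]
tool_rot: [0.855, -0.519, 0.001, -0.001]
ft_force: [5.1, 1.3, -2.8]
grip_width: 0.0164
```

```bash
python3 tq.py;python3 - <<'E'
from h import *
for t in('side','top'):
    c=snap(t,t+'13');P=cloud(c);z=P[...,2];L=loc(CL,P[...,:2])*1000
    m=(z>.085)&(z<.105)&(abs(L[...,0])<70)&(L[...,1]>-150)&(L[...,1]<85);print(t,'row',m.sum(),np.percentile(L[m],[2,98],axis=0).round().tolist() if m.any() else '')
    m=(z>.06)&(z<.085)&(abs(L[...,0])<33)&(L[...,1]>30)&(L[...,1]<120);print('jaw',m.sum(),np.percentile(L[m],[3,97],axis=0).round().tolist() if m.any() else '')
E
```

```text
r,ang 30.3 -61.4 yaw -62.5 F [ 5.1  1.3 -2.8] tang -5.1 rad 1.2 Tz [ 0.365 -0.909  0.041] q6 2.76 w 0.01639152055337815 16.6167
side row 649 [[-39.0, -138.0], [39.0, 39.0]]
jaw 0 
top row 959 [[-39.0, -130.0], [39.0, 42.0]]
jaw 37 [[-30.0, 47.0], [30.0, 56.0]]
```

Request:
{"name": "apply_moves", "arguments": {
  "series": [
    [0, 0, 4, -0.1, 2.1, 0, 16],
    [0, 0, 4, -0.1, 2.1, 0, 16],
    [0, 0, 0, 0, 0, 0, 16]
  ]
}}

```text
t: 16.97
ee_pos: [0.6115, 0.1683, 0.0695]
tool_rot: [0.817, -0.577, 0.002, -0.001]
ft_force: [6.5, 1.2, -3.3]
grip_width: 0.0165
```

```bash
python3 tq.py
```

```text
r,ang 30.3 -68.6 yaw -70.5 F [ 6.5  1.2 -3.3] tang -6.5 rad 1.0 Tz [ 0.179 -1.107  0.024] q6 2.89 w 0.01647880811602394 16.9667
```

Request:
{"name": "apply_moves", "arguments": {
  "series": [
    [0, 0, 2, -0.1, 2.1, 0, 16],
    [0, 0, 2, -0.2, 2.1, 0, 16],
    [0, 0, 0, 0, 0, 0, 16]
  ]
}}

```text
t: 17.22
ee_pos: [0.6079, 0.1666, 0.0695]
tool_rot: [0.796, -0.605, 0.002, -0.001]
ft_force: [7.8, -1.8, -3.4]
grip_width: 0.0163
```

```bash
python3 tq.py; python3 - <<'E'
from h import *
for t in('side','top'):
    c=snap(t,t+'14');P=cloud(c);z=P[...,2];L=loc(CL,P[...,:2])*1000
    m=(z>.085)&(z<.105)&(abs(L[...,0])<70)&(L[...,1]>-150)&(L[...,1]<85);print(t,'row',m.sum(),np.percentile(L[m],[2,98],axis=0).round().tolist() if m.any() else '')
    m=(z>.06)&(z<.085)&(abs(L[...,0])<33)&(L[...,1]>30)&(L[...,1]<120);print('jaw',m.sum(),np.percentile(L[m],[3,97],axis=0).round().tolist() if m.any() else '')
E
```

```text
r,ang 30.8 -76.0 yaw -74.4 F [ 7.8 -1.8 -3.4] tang -7.0 rad 3.8 Tz [-0.115 -1.349  0.055] q6 2.96 w 0.0163303517703527 17.2167
side row 652 [[-40.0, -137.0], [39.0, 39.0]]
jaw 0 
top row 961 [[-39.0, -131.0], [39.0, 42.0]]
jaw 38 [[-32.0, 47.0], [30.0, 55.0]]
```

Request:
{"name": "apply_moves", "arguments": {
  "series": [
    [0, 0, 0, -0.2, 2.1, 0, 16],
    [0, 0, 0, -0.3, 2.1, 0, 16],
    [0, 0, 0, 0, 0, 0, 16]
  ]
}}

```text
t: 17.57
ee_pos: [0.6052, 0.1655, 0.0697]
tool_rot: [0.797, -0.604, 0.003, -0.002]
ft_force: [12.7, -2.9, -4.6]
grip_width: 0.0162
```

```bash
python3 tq.py
```

```text
r,ang 31.4 -81.4 yaw -74.3 F [12.7 -2.9 -4.6] tang -11.4 rad 6.3 Tz [-0.392 -1.937 -0.099] q6 2.96 w 0.01619861012903756 17.5667
```

Request:
{"name": "apply_moves", "arguments": {
  "series": [
    [0, 0, 0, 0, -1, 0, 22],
    [0, 0, 0, 0, 0, 0, 26],
    [0, 0, 0, 0, 0, 0, 28],
    [0, 0, 0, 0, 0, -20, 28],
    [0, 0, 0, 0, 0, -38, 28]
  ]
}}

```text
t: 17.98
ee_pos: [0.5982, 0.1667, 0.1223]
tool_rot: [0.796, -0.605, -0.004, 0.004]
ft_force: [0.3, 0.2, 0.3]
grip_width: 0.028
```

Request:
{"name": "apply_moves", "arguments": {
  "series": [
    [0, 0, -7, 0, 0, -40, 28],
    [0, 0, -7, 0, 0, 0, 10],
    [0, 0, -7, 0, 0, 0, 0],
    [0, 0, -7, 30, 0, 0, 0],
    [0, 0, -7, 38, 0, 0, 0]
  ]
}}

```text
t: 18.4
ee_pos: [0.644, 0.1171, 0.1676]
tool_rot: [0.943, -0.333, -0.001, -0.0]
ft_force: [1.0, 1.1, -0.1]
grip_width: 0.006
```

```bash
python3 tq.py; python3 - <<'E'
from h import *
from wing import wing
snap('side','s15');c=snap('top','t15');wing(['s15','t15'])
save(c,'t15.png',box=(160,125,290,210),s=6)
plan([.5,-.34,.17],-5.4)
E
```

```text
r,ang 90.5 -61.2 yaw -38.9 F [ 1.   1.1 -0.1] tang -1.5 rad 0.1 Tz [ 0.113 -0.068  0.027] q6 2.26 w 0.006043483448839578 18.4
s15 orange 39 [array([599.1, 190.3]), array([ 10.8, 101.4]), np.float64(13.2)] mean [599. 189.  83.] z95 [70. 85. 93.]
s15 top 64 [array([600., 192.]), array([ 23. , 100.1]), np.float64(10.5)] mean [601. 187.  88.] z95 [80. 88. 95.]
s15 white 63 [array([600.3, 158.7]), array([ 40.2, 117.1]), np.float64(87.9)] mean [609. 162. 570.] z95 [568. 585. 603.]
t15 top 28 [array([610. , 176.1]), array([10.6, 56.8]), np.float64(6.4)] mean [610. 171.  87.] z95 [79. 87. 92.]
t15 white 266 [array([601.9, 153.4]), array([117.3,  39.4]), np.float64(1.3)] mean [607. 160. 547.] z95 [269. 587. 602.]
at [648.4 111.3 166.6] yaw -39.4 t 18.5 F [0.2 0.  0.3]
shift [171.9 442.9  -3.4] turn -34.0
```

View pics/t15.png

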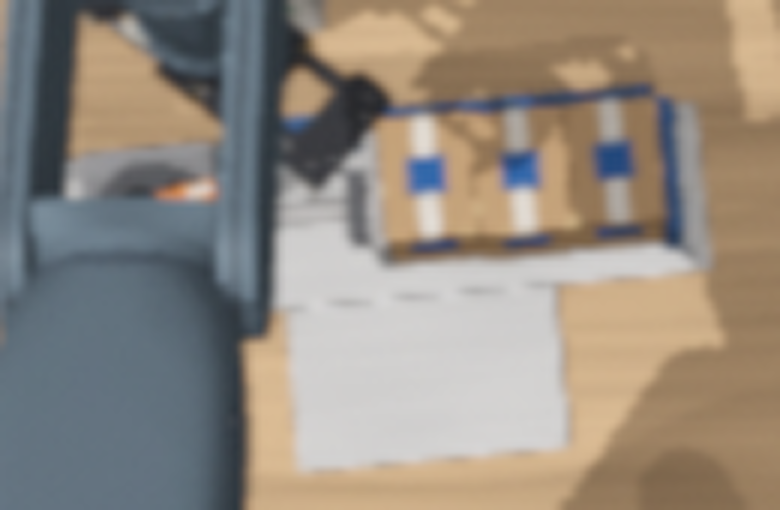

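The row of three is pressed by the jaw, with nothing left standing on the apron. The disc is half hidden by the arm, so I'll move to the lever's near side and check the marks from there.

Request:
{"name": "apply_moves", "arguments": {
  "series": [
    [0, 0, 0, 16, 35.8, 0, 0],
    [0, 0, 0, 16, 35.8, 0, 0],
    [0, 0, 0, 16, 35.8, 0, 0],
    [0, 0, 0, 16, 35.8, 0, 0],
    [0, 0, 0, 16, 35.8, 0, 0]
  ]
}}

```text
t: 18.92
ee_pos: [0.592, -0.0744, 0.1667]
tool_rot: [0.941, -0.338, -0.001, -0.0]
ft_force: [0.9, 0.0, -0.2]
grip_width: 0.0006
```

Request:
{"name": "apply_moves", "arguments": {
  "series": [
    [0, 0, 0, 16, 35.8, 0, 0],
    [0, 0, 0, 16, 35.8, 0, 0],
    [0, 0, 0, 16, 35.8, 0, 0],
    [0, 0, 0, 16, 35.8, 0, 0],
    [0, 0, 0, 16, 35.8, 0, 0]
  ]
}}

```text
t: 19.33
ee_pos: [0.5397, -0.2634, 0.1668]
tool_rot: [0.941, -0.338, -0.001, -0.0]
ft_force: [0.5, -0.7, 0.1]
grip_width: -0.0
```

Request:
{"name": "apply_moves", "arguments": {
  "series": [
    [0, 0, 0, 16, 35.8, 0, 0],
    [0, 0, 0, 16, 35.8, 0, 0],
    [0, 0, -6.8, 0, 0, 0, 0],
    [0, 0, -6.8, 0, 0, 0, 0],
    [0, 0, -6.8, 0, 0, 0, 0]
  ]
}}

```text
t: 19.75
ee_pos: [0.519, -0.3384, 0.1664]
tool_rot: [0.986, -0.165, -0.001, -0.001]
ft_force: [1.0, 0.3, 0.3]
grip_width: 0.0005
```

Request:
{"name": "apply_moves", "arguments": {
  "series": [
    [0, 0, -6.8, 0, 0, 0, 0],
    [0, 0, -6.8, 0, 0, 0, 0],
    [0, 0, 0, 0, 0, 0, 0]
  ]
}}

```text
t: 20.0
ee_pos: [0.5196, -0.3373, 0.1666]
tool_rot: [0.999, -0.047, -0.001, -0.001]
ft_force: [0.7, 0.1, -0.8]
grip_width: 0.0004
```

```bash
python3 - <<'E'
from h import *
from wing import wing
d=snap('side','s16');c=snap('top','t16');wing(['s16','t16'])
C=np.array([.6005,.1965])
for t in('s16','t16','t9','t0'):
    k=load(t);P=cloud(k);z=P[...,2];hsv=cv2.cvtColor(k['color'],cv2.COLOR_RGB2HSV)
    rr=np.hypot(P[...,0]-C[0],P[...,1]-C[1]); m=(rr<.055)&(rr>.02)&(hsv[...,1]<60)&(hsv[...,2]>165)&(z<.12)
    q=P[m]-[*C,0]; print(t,[(np.degrees(np.arctan2(b,a)).round().astype(int).item(),round(np.hypot(a,b)*1000),round(e*1000)) for a,b,e in q])
    r=((hsv[...,0]<8)|(hsv[...,0]>172))&(hsv[...,1]>120)&(np.hypot(P[...,0]-.57,P[...,1]+.349)<.04)&(z>.11)&(z<.18); print(' ball',r.sum(),(P[r].mean(0)*1000).round() if r.any() else '')
plan([.524,-.3435,.125],-5.4)
a=cv2.resize(c['color'][140:185,165:215,::-1],None,fx=8,fy=8,interpolation=cv2.INTER_CUBIC)
b=cv2.resize(d['color'][145:190,255:305,::-1],None,fx=8,fy=8,interpolation=cv2.INTER_CUBIC)
cv2.imwrite('pics/mark.png',np.hstack([a,b]))
E
```

```text
t16 orange 56 [array([598.6, 200.7]), array([15.2, 78.2]), np.float64(16.9)] mean [597. 201.  85.] z95 [74. 86. 94.]
t16 top 102 [array([600.6, 196.4]), array([23.7, 98.3]), np.float64(21.7)] mean [599. 196.  88.] z95 [79. 88. 94.]
t16 white 9 [array([612.1, 155.4]), array([ 9.7, 11.3]), np.float64(38.9)] mean [612. 155.  86.] z95 [80. 87. 91.]
s16 []
 ball 41 [ 567. -357.  155.]
t16 [(-71, 44, 90), (65, 48, 46), (-74, 39, 89), (-73, 42, 82), (-76, 46, 87), (-77, 50, 86), (68, 48, 40), (74, 45, 49), (79, 44, 48), (76, 42, 40), (95, 53, -5), (102, 52, 6), (107, 53, 8), (111, 54, 7), (133, 52, 47), (-155, 54, 8), (-152, 55, 6), (160, 55, 0), (165, 54, 4), (170, 54, 10), (174, 53, 9), (177, 51, 0), (-178, 52, 2), (-172, 54, 13), (-169, 54, 8), (-166, 53, 1)]
 ball 0 
t9 [(57, 53, 46), (60, 53, 37), (64, 49, 45), (68, 48, 43), (74, 45, 50), (78, 45, 43), (84, 43, 48), (88, 44, 42), (86, 54, 11), (95, 43, 50), (90, 54, 10), (96, 46, 35), (101, 47, 33), (99, 51, 8), (112, 42, 49), (133, 36, 92), (136, 33, 90), (102, 52, 5), (132, 41, 89), (133, 39, 81), (140, 36, 88), (133, 47, 90), (133, 
[... 265 characters left out ...]
all 0 
t0 [(61, 50, 47), (65, 48, 48), (70, 46, 50), (73, 46, 44), (76, 47, 36), (83, 45, 43), (89, 43, 46), (93, 44, 42), (91, 53, 14), (99, 44, 44), (101, 46, 35), (98, 55, 8), (97, 52, 2), (110, 42, 42), (127, 36, 79), (140, 34, 97), (103, 52, 7), (135, 41, 97), (136, 39, 89), (141, 36, 90), (149, 34, 97), (133, 47, 90), (134, 44, 84), (142, 42, 94), (145, 39, 92), (134, 49, 84), (138, 47, 86), (140, 50, 81), (131, 52, 41), (-160, 51, 3), (-156, 52, 2), (-152, 55, 5), (165, 54, 5), (171, 54, 12), (173, 52, 4), (177, 51, 1), (-177, 53, 8), (-174, 52, 4), (-169, 53, 5)]
 ball 33 [ 568. -349.  156.]
at [ 519.8 -337.5  166.7] yaw -5.8 t 20.1 F [-0.6  1.3  0.8]
shift [ 4.8  5.5 41.7] turn -0.4
```

View pics/mark.png

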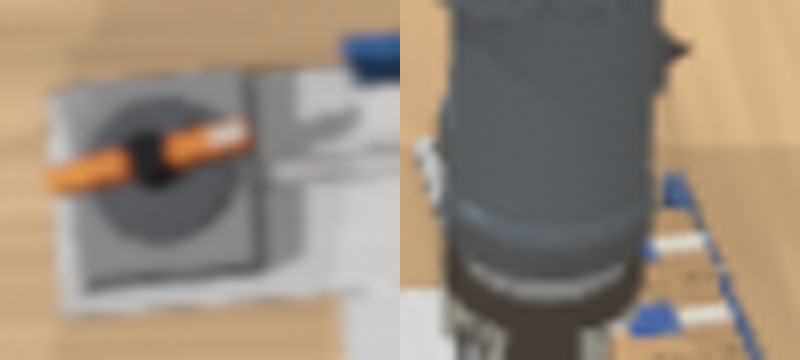

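The white bar end is at crop (225,130), about -74°, and the disc mark isn't clearly visible beside the bar. I'll read the brightness around the disc rim numerically to judge the slip.

```bash
python3 - <<'E'
from h import *
C=np.array([.6005,.1965])
def pr(c,q):
    f=192/np.tan(np.radians(c['vfov'])/2); Ti=np.linalg.inv(c['T']);k=q@Ti[:3,:3].T+Ti[:3,3]; return k[:,:2]/k[:,2:]*f+[c['cx'],c['cy']]
an=np.arange(0,360,6)
for t,a0 in(('t9',136.8),('t16',-74)):
    c=load(t);g=c['color'].astype(np.float32)
    for r in(.026,.030,.034):
        th=np.radians(a0+np.arange(-48,49,6)); q=np.c_[C[0]+r*np.cos(th),C[1]+r*np.sin(th),np.full(th.shape,.055)]
        uv=pr(c,q).astype(np.float32); s=cv2.remap(g,uv[:,:1],uv[:,1:],cv2.INTER_LINEAR)[:,0]
        print(t,r,[f'{int(k[0])}/{int(k[2])}' for k in s])
c=load('t16');u=pr(c,np.array([[*C,.055],[*C,.087]]));print(u)
u0,v0=u[0].astype(int)
print(c['color'][v0-13:v0+14,u0-12:u0+14].mean(2).astype(int))
E
```

```text
t9 0.026 ['95/90', '107/87', '132/83', '161/80', '186/80', '200/82', '199/82', '184/74', '153/52', '117/47', '89/50', '73/58', '68/66', '73/77', '79/83', '83/88', '85/90']
t9 0.03 ['97/101', '99/100', '110/98', '140/98', '171/106', '195/120', '201/131', '185/107', '153/76', '113/52', '85/57', '73/65', '69/71', '76/81', '84/89', '87/92', '88/93']
t9 0.034 ['125/128', '124/126', '126/124', '137/124', '163/129', '189/155', '198/161', '188/138', '153/88', '117/69', '94/79', '90/88', '92/94', '93/97', '95/99', '94/98', '92/96']
t16 0.026 ['87/90', '87/90', '87/90', '87/90', '86/87', '86/79', '93/64', '123/54', '161/55', '193/70', '204/78', '205/76', '183/67', '156/66', '121/72', '97/82', '90/88']
t16 0.03 ['86/90', '86/90', '85/90', '86/90', '85/88', '84/83', '89/69', '125/57', '166/74', '196/101', '207/117', '196/99', '168/83', '124/73', '98/78', '87/85', '87/91']
t16 0.034 ['82/86', '82/85', '82/86', '84/88', '82/86', '81/83', '88/74', '119/57', '164/86', '194/131', '202/146', '187/126', '143/94', '108/86', '88/88', '91/94', '92/97']
[[183.66766454 160.63877384]
 [182.27385756 158.92512
[... 2249 characters left out ...]
89  89  89
   86  83  94 116 131 136 132 112]
 [172 186 181 157 140 136 132 123 106  95  89  89  88  88  88  87  86  87
   91 100 116 131 135 137 133 113]
 [176 189 183 158 141 137 135 132 122 110 103  98  93  90  90  91  92 100
  113 126 132 135 136 136 133 114]
 [175 191 190 167 143 137 136 136 134 130 127 119 111 106 106 111 119 127
  132 135 137 136 136 136 133 116]
 [168 188 192 171 146 138 137 137 136 136 135 133 130 128 127 130 132 135
  136 136 137 136 135 135 132 116]
 [169 188 191 171 148 138 137 137 137 136 136 135 134 133 134 133 134 134
  134 133 130 128 127 125 121 107]
 [172 188 191 172 148 137 135 133 132 130 129 127 125 124 124 123 124 123
  120 115 110 106 102  99  99  98]]
```

No disc mark shows beyond the bar's own footprint, so the slip is somewhere between about 0 and 0.4 rad. To be sure of it, I'll add about 0.35 rad from the bar's other end, which stays well under 1.2 in all.

Request:
{"name": "apply_moves", "arguments": {
  "series": [
    [0, 0, 0, 1, -37.8, 0, 24],
    [0, 0, 0, 1, -37.8, 0, 24],
    [0, 0, 0, 1, -37.8, 0, 24],
    [0, 0, 0, 1, -37.8, 0, 24],
    [0, 0, 0, 1, -37.8, 0, 24]
  ]
}}

```text
t: 20.52
ee_pos: [0.5432, -0.1487, 0.167]
tool_rot: [0.999, -0.051, -0.0, -0.0]
ft_force: [0.1, -0.8, 0.7]
grip_width: 0.0234
```

Request:
{"name": "apply_moves", "arguments": {
  "series": [
    [0, 0, 0, 1, -37.8, 0, 24],
    [0, 0, 0, 1, -37.8, 0, 24],
    [0, 0, 0, 1, -37.8, 0, 24],
    [0, 0, 0, 1, -37.8, 0, 24],
    [0, 0, 0, 1, -37.8, 0, 24]
  ]
}}

```text
t: 20.93
ee_pos: [0.5667, 0.0391, 0.1671]
tool_rot: [0.999, -0.051, -0.0, -0.0]
ft_force: [1.3, -0.8, 0.9]
grip_width: 0.0242
```

Request:
{"name": "apply_moves", "arguments": {
  "series": [
    [0, 0, 0, 1, -37.8, 0, 24],
    [0, 0, 0, 1, -37.8, 0, 24],
    [0, 0, 0, 1, -37.8, 0, 24],
    [0, 0, 0, 1, -37.8, 0, 24],
    [0, 0, 0, 1, -37.8, 0, 24]
  ]
}}

```text
t: 21.35
ee_pos: [0.59, 0.2267, 0.167]
tool_rot: [0.999, -0.051, -0.0, 0.0]
ft_force: [0.4, 0.3, 0.2]
grip_width: 0.0239
```

Request:
{"name": "apply_moves", "arguments": {
  "series": [
    [0, 0, -7, 0, 0, 0, 24],
    [0, 0, -7, 0, 0, 0, 24],
    [0, 0, -7, 0, 0, 0, 24],
    [0, 0, -7, 0, 0, 0, 24],
    [0, 0, -7, 0, 0, 0, 24]
  ]
}}

```text
t: 21.77
ee_pos: [0.59, 0.225, 0.1668]
tool_rot: [0.967, 0.255, -0.0, -0.0]
ft_force: [-0.3, -0.3, 0.4]
grip_width: 0.0238
```

Request:
{"name": "apply_moves", "arguments": {
  "series": [
    [0, 0, -7, 0, 0, 0, 24],
    [0, 0, -7, 0, 0, 0, 24],
    [0, 0, -7, 0, 0, 0, 24],
    [0, 0, -7, 0, 0, 0, 24],
    [0, 0, -7, 0, 0, 0, 24]
  ]
}}

```text
t: 22.18
ee_pos: [0.5901, 0.2247, 0.1669]
tool_rot: [0.846, 0.534, -0.0, -0.0]
ft_force: [-0.2, 0.5, -0.8]
grip_width: 0.0239
```

Request:
{"name": "apply_moves", "arguments": {
  "series": [
    [0, 0, -7, 0, 0, 0, 24],
    [0, 0, -7, 0, 0, 0, 24],
    [0, 0, -7, 0, 0, 0, 24],
    [0, 0, -7, 0, 0, 0, 24],
    [0, 0, -7, 0, 0, 0, 24]
  ]
}}

```text
t: 22.6
ee_pos: [0.5901, 0.2247, 0.1669]
tool_rot: [0.646, 0.763, -0.0, -0.0]
ft_force: [0.8, 0.2, -0.3]
grip_width: 0.0239
```

Request:
{"name": "apply_moves", "arguments": {
  "series": [
    [0, 0, -7, 0, 0, 0, 24],
    [0, 0, 0, 0, 0, 0, 24]
  ]
}}

```text
t: 22.77
ee_pos: [0.5901, 0.2247, 0.1669]
tool_rot: [0.599, 0.801, -0.0, -0.0]
ft_force: [-0.7, -0.4, 0.6]
grip_width: 0.0236
```

```bash
python3 - <<'E'
from h import *
plan([.5922,.2253,.069],106)
E
```

```text
at [590.1 224.7 166.9] yaw 106.5 t 22.7667 F [-0.7 -0.4  0.6]
shift [-0.   2.1 97.9] turn 0.5
```

Request:
{"name": "apply_moves", "arguments": {
  "series": [
    [0, 0, 0.5, 0, 2, 20, 26],
    [0, 0, 0, 0, 0, 30, 26],
    [0, 0, 0, 0, 0, 18, 26],
    [0, 0, 0, 0, 0, 6, 26],
    [0, 0, 0, 0, 0, 0, 26]
  ]
}}

```text
t: 23.18
ee_pos: [0.591, 0.2249, 0.091]
tool_rot: [0.604, 0.797, -0.002, -0.001]
ft_force: [0.2, 0.1, 0.2]
grip_width: 0.0262
```

Request:
{"name": "apply_moves", "arguments": {
  "series": [
    [0, 0, 0, 0, 0, 6, 26],
    [0, 0, 0, 0, 0, 6, 26],
    [0, 0, 0, 0, 0, 6, 26],
    [0, 0, 0, 0, 0, 5, 26],
    [0, 0, 0, 0, 0, 0, 22]
  ]
}}

```text
t: 23.6
ee_pos: [0.5919, 0.225, 0.0691]
tool_rot: [0.603, 0.798, -0.0, -0.0]
ft_force: [-1.3, -0.6, -0.5]
grip_width: 0.0237
```

```bash
python3 tq.py; python3 - <<'E'
from h import *
from wing import wing
snap('side','s17');wing(['s17'])
E
```

```text
r,ang 29.7 106.7 yaw 105.9 F [-1.3 -0.6 -0.5] tang -1.4 rad -0.2 Tz [-0.081 -0.092 -0.007] q6 -0.09 w 0.023719653029820893 23.6
s17 orange 33 [array([602. , 183.4]), array([10.9, 94. ]), np.float64(13.7)] mean [601. 182.  83.] z95 [72. 83. 94.]
s17 top 120 [array([592.2, 189. ]), array([104.3,  54.8]), np.float64(88.3)] mean [598. 202.  91.] z95 [ 80.  90. 106.]
s17 white 273 [array([602.3, 208. ]), array([ 97.2, 103.9]), np.float64(13.1)] mean [588. 209. 237.] z95 [ 88. 211. 480.]
```

Request:
{"name": "apply_moves", "arguments": {
  "series": [
    [0, 0, 0, 0, 0, 0, 17],
    [0, 0, 0, 0, 0, 0, 17],
    [0, 0, 4, -0.1, 2.1, 0, 17],
    [0, 0, 4, -0.1, 2.1, 0, 17],
    [0, 0, 0, 0, 0, 0, 17]
  ]
}}

```text
t: 24.07
ee_pos: [0.5955, 0.2255, 0.0702]
tool_rot: [0.658, 0.753, -0.001, -0.001]
ft_force: [-3.3, -1.8, 2.5]
grip_width: 0.017
```

Request:
{"name": "apply_moves", "arguments": {
  "series": [
    [0, 0, 4, -0.1, 2.1, 0, 17],
    [0, 0, 0, 0, 0, 0, 17]
  ]
}}

```text
t: 24.23
ee_pos: [0.5973, 0.2257, 0.0701]
tool_rot: [0.684, 0.73, -0.001, -0.001]
ft_force: [-4.3, -1.8, 3.3]
grip_width: 0.0172
```

```bash
python3 tq.py
```

```text
r,ang 29.3 96.3 yaw 93.7 F [-4.3 -1.8  3.3] tang -4.4 rad -1.6 Tz [-0.34   0.773  0.067] q6 0.12 w 0.017224079322201224 24.2333
```

Request:
{"name": "apply_moves", "arguments": {
  "series": [
    [0, 0, 4, -0.1, 2.1, 0, 17],
    [0, 0, 0, 0, 0, 0, 17]
  ]
}}

```text
t: 24.4
ee_pos: [0.5993, 0.2258, 0.0701]
tool_rot: [0.709, 0.706, -0.001, -0.001]
ft_force: [-5.6, -2.3, 2.9]
grip_width: 0.0169
```

```bash
python3 tq.py
```

```text
r,ang 29.3 92.3 yaw 89.8 F [-5.6 -2.3  2.9] tang -5.6 rad -2.4 Tz [-0.331  0.839  0.039] q6 0.19 w 0.016876674130488496 24.4
```

Request:
{"name": "apply_moves", "arguments": {
  "series": [
    [0, 0, 4, -0.1, 2.1, 0, 17],
    [0, 0, 0, 0, 0, 0, 17]
  ]
}}

```text
t: 24.57
ee_pos: [0.6014, 0.2257, 0.0701]
tool_rot: [0.733, 0.68, -0.001, -0.001]
ft_force: [-4.8, -1.5, 3.2]
grip_width: 0.0169
```

```bash
python3 tq.py
```

```text
r,ang 29.2 88.3 yaw 85.8 F [-4.8 -1.5  3.2] tang -4.7 rad -1.8 Tz [-0.306  0.805  0.046] q6 0.26 w 0.01688754136748165 24.5667
```

Request:
{"name": "apply_moves", "arguments": {
  "series": [
    [0, 0, 4, -0.1, 2.1, 0, 17],
    [0, 0, 0, 0, 0, 0, 17]
  ]
}}

```text
t: 24.73
ee_pos: [0.6034, 0.2255, 0.0701]
tool_rot: [0.756, 0.654, -0.001, -0.001]
ft_force: [-5.0, -1.6, 3.8]
grip_width: 0.0171
```

```bash
python3 tq.py; python3 - <<'E'
from h import *
from wing import wing
d=snap('side','s18');c=snap('top','t18');wing(['s18','t18'])
E
```

```text
r,ang 29.2 84.3 yaw 81.8 F [-5.  -1.6  3.8] tang -4.7 rad -2.3 Tz [-0.134  0.846  0.101] q6 0.33 w 0.017084437205738018 24.7333
s18 orange 19 [array([600.1, 194. ]), array([97.4,  9.2]), np.float64(89.9)] mean [600. 188.  85.] z95 [72. 87. 93.]
s18 top 94 [array([608.9, 196.1]), array([43.8, 94.9]), np.float64(12.0)] mean [602. 202.  91.] z95 [ 81.  90. 107.]
s18 white 262 [array([602.1, 200.9]), array([ 86.2, 107.9]), np.float64(29.7)] mean [602. 210. 255.] z95 [ 86. 212. 485.]
t18 orange 23 [array([598.2, 170.6]), array([31.3, 10.9]), np.float64(87.7)] mean [598. 174.  85.] z95 [73. 86. 96.]
t18 top 68 [array([602.1, 176.3]), array([24.2, 57.6]), np.float64(3.3)] mean [599. 179.  88.] z95 [80. 88. 95.]
t18 white 605 [array([607.1, 204.8]), array([110.5, 113.9]), np.float64(81.8)] mean [596. 216. 456.] z95 [248. 474. 499.]
```

The force has levelled off at about 5 N while the bar turned another 17° or so, which means the clutch is slipping. I'll withdraw and go to the lever.

Request:
{"name": "apply_moves", "arguments": {
  "series": [
    [0, 0, 0, 0, -1, 0, 22],
    [0, 0, 0, 0, 0, 0, 26],
    [0, 0, 0, 0, 0, 0, 28],
    [0, 0, 0, 0, 0, -20, 28],
    [0, 0, 0, 0, 0, -38, 28]
  ]
}}

```text
t: 25.25
ee_pos: [0.601, 0.2252, 0.1236]
tool_rot: [0.755, 0.655, -0.004, -0.002]
ft_force: [-0.4, 1.1, -0.2]
grip_width: 0.0278
```

Request:
{"name": "apply_moves", "arguments": {
  "series": [
    [0, 0, 7, 0, 0, -39, 28],
    [0, 0, 7, 0, 0, 0, 10],
    [0, 0, 7, 0, 0, 0, 0],
    [0, 0, 7, 0, 0, 0, 0],
    [0, 0, 7, 0, 0, 0, 0]
  ]
}}

```text
t: 25.67
ee_pos: [0.6046, 0.226, 0.1676]
tool_rot: [0.919, 0.395, 0.001, 0.0]
ft_force: [0.2, 0.2, -0.6]
grip_width: 0.006
```

Request:
{"name": "apply_moves", "arguments": {
  "series": [
    [0, 0, 7, 0, 0, 0, 0],
    [0, 0, 7, 0, 0, 0, 0],
    [0, 0, 7, 0, 0, 0, 0],
    [0, 0, 7, 0, 0, 0, 0],
    [0, 0, 7, 0, 0, 0, 0]
  ]
}}

```text
t: 26.08
ee_pos: [0.6044, 0.226, 0.1672]
tool_rot: [0.995, 0.101, 0.0, -0.0]
ft_force: [0.2, 0.0, -0.1]
grip_width: 0.0005
```

Request:
{"name": "apply_moves", "arguments": {
  "series": [
    [0, 0, 7, 0, 0, 0, 0],
    [0, 0, 7, 0, 0, 0, 0],
    [0, 0, 3.2, 0, 0, 0, 0],
    [0, 0, 0, 0, 0, 0, 0]
  ]
}}

```text
t: 26.42
ee_pos: [0.6044, 0.2259, 0.1671]
tool_rot: [0.999, -0.047, 0.0, -0.0]
ft_force: [0.7, -0.2, 0.8]
grip_width: 0.0007
```

```bash
python3 - <<'E'
from h import *
plan([.516,-.3455,.165],-5.4)
E
```

```text
at [604.4 225.9 167.1] yaw -5.4 t 26.4167 F [ 0.7 -0.2  0.8]
shift [-34.  577.2   2.1] turn -0.0
```

Request:
{"name": "apply_moves", "arguments": {
  "series": [
    [0, 0, 0, -2.3, 38.5, 0, 0],
    [0, 0, 0, -2.3, 38.5, 0, 0],
    [0, 0, 0, -2.3, 38.5, 0, 0],
    [0, 0, 0, -2.3, 38.5, 0, 0],
    [0, 0, 0, -2.3, 38.5, 0, 0]
  ]
}}

```text
t: 26.83
ee_pos: [0.5745, 0.0338, 0.1672]
tool_rot: [0.999, -0.045, 0.001, 0.0]
ft_force: [0.3, -0.6, -0.8]
grip_width: 0.0005
```

Request:
{"name": "apply_moves", "arguments": {
  "series": [
    [0, 0, 0, -2.3, 38.5, 0, 0],
    [0, 0, 0, -2.3, 38.5, 0, 0],
    [0, 0, 0, -2.3, 38.5, 0, 0],
    [0, 0, 0, -2.3, 38.5, 0, 0],
    [0, 0, 0, -2.3, 38.5, 0, 0]
  ]
}}

```text
t: 27.25
ee_pos: [0.5451, -0.1572, 0.1674]
tool_rot: [0.999, -0.045, 0.001, 0.0]
ft_force: [0.5, -0.6, -0.3]
grip_width: 0.0002
```

Request:
{"name": "apply_moves", "arguments": {
  "series": [
    [0, 0, 0, -2.3, 38.5, 0, 0],
    [0, 0, 0, -2.3, 38.5, 0, 0],
    [0, 0, 0, -2.3, 38.5, 0, 0],
    [0, 0, 0, -2.3, 38.5, 0, 0],
    [0, 0, 0, 0, 0, 0, 0]
  ]
}}

```text
t: 27.67
ee_pos: [0.5208, -0.3154, 0.167]
tool_rot: [0.999, -0.048, 0.001, 0.002]
ft_force: [-0.2, -0.1, 0.0]
grip_width: 0.0005
```

```bash
python3 - <<'E'
from h import *
from wing import wing
c=snap('top','t19');d=snap('side','s19');wing(['t19','s19'])
P=cloud(c);z=P[...,2];L=loc(CL,P[...,:2])*1000
m=(z>.085)&(z<.105)&(abs(L[...,0])<70)&(L[...,1]>-150)&(L[...,1]<85);print('row',np.percentile(L[m],[2,98],axis=0).round().tolist())
for a,b in((-135,-75),(-75,-17),(-14,47)):
    k=m&(L[...,1]>a)&(L[...,1]<b);print(cv2.minAreaRect(L[k].astype(np.float32)))
m=(z>.06)&(z<.085)&(abs(L[...,0])<33)&(L[...,1]>30)&(L[...,1]<120);print('jaw',np.percentile(L[m],[3,97],axis=0).round().tolist())
f=192/np.tan(np.radians(c['vfov'])/2); Ti=np.linalg.inv(c['T'])
C=np.array([.6005,.1965]);g=c['color'].astype(np.float32)
for r in(.026,.030,.034):
    th=np.radians(-90+np.arange(-30,73,6));q=np.c_[C[0]+r*np.cos(th),C[1]+r*np.sin(th),np.full(th.shape,.055)]
    k=q@Ti[:3,:3].T+Ti[:3,3];uv=(k[:,:2]/k[:,2:]*f+[c['cx'],c['cy']]).astype(np.float32)
    s=cv2.remap(g,uv[:,:1],uv[:,1:],cv2.INTER_LINEAR)[:,0];print(r,[f'{int(v[0])}/{int(v[2])}' for v in s])
P=cloud(d);hsv=cv2.cvtColor(d['color'],cv2.COLOR_RGB2HSV);r=((hsv[...,0]<8)|(hsv[...,0]>172))&(hsv[...,1]>120)&(np.hypot(P[...,0]-.57,P[...,1]+.349)<.05)&(P[...,2]>.11); print('ball',r.sum(),(P[r].mean(0)*1000).round())
plan([.516,-.345,.125],-5.4)
E
```

```text
t19 orange 53 [array([599.9, 197.2]), array([82.7, 12.2]), np.float64(87.6)] mean [599. 199.  86.] z95 [74. 88. 93.]
t19 top 99 [array([601.2, 195.5]), array([97.7, 24.4]), np.float64(81.7)] mean [599. 193.  87.] z95 [80. 88. 93.]
t19 white 8 [array([601.6, 153.3]), array([13.1,  5.2]), np.float64(87.2)] mean [602. 153.  86.] z95 [82. 86. 93.]
row [[-39.0, -131.0], [39.0, 41.0]]
((0.7737083435058594, -104.28602600097656), (84.1447525024414, 58.59016036987305), 1.0813359022140503)
((2.9247360229492188, -45.929039001464844), (57.75157165527344, 88.90941619873047), 89.8828353881836)
((1.4232063293457031, 15.994562149047852), (81.31574249267578, 59.59389114379883), 0.2699754536151886)
jaw [[-32.0, 47.0], [31.0, 55.0]]
0.026 ['86/89', '86/89', '92/87', '104/81', '139/69', '174/74', '204/91', '208/101', '204/96', '192/90', '164/93', '131/87', '95/76', '76/72', '76/77', '81/86', '85/90', '87/92']
0.03 ['86/89', '86/89', '89/88', '99/79', '134/71', '173/87', '202/123', '205/147', '191/125', '171/115', '149/116', '123/110', '92/89', '73/76', '78/82', '84/89', '87/92', '88/93']
0.034 ['82/85', '81/85', '85/84', '97/77', '129/70', '173/95', '200/141', '196/161', '172/131', '146/117', '144/132', '127/123', '96/98', '85/89', '86/90', '92/95', '94/98', '95/99']
ball 38 [ 567. -357.  155.]
at [ 521.5 -309.4  166.7] yaw -5.4 t 27.7667 F [-0.2  1.   0.3]
shift [-2.1 36.  41.7] turn -0.0
```

The disc mark now shows at about -58° against the bar's white end at -88°, so the slip is about 0.5 rad. The row hasn't moved and is square, with the jaw tight. Now the lever.

Request:
{"name": "apply_moves", "arguments": {
  "series": [
    [0, 0, 0, -2, 36, 0, 0],
    [0, 0, 0, -5, 0, 10, 0],
    [0, 0, 0, 0, 0, 20, 0],
    [0, 0, 0, 0, 0, 13, 0],
    [0, 0, 0, 0, 0, 0, 0]
  ]
}}

```text
t: 28.18
ee_pos: [0.5106, -0.3399, 0.1211]
tool_rot: [0.999, -0.045, -0.002, -0.002]
ft_force: [-0.8, 1.8, 0.6]
grip_width: 0.0004
```

```bash
python3 - <<'E'
from h import *
plan([.608,-.3535,.125],-5.4)
E
```

```text
at [ 510.6 -339.9  121.1] yaw -5.2 t 28.1833 F [-0.8  1.8  0.6]
shift [98.3  4.7 -3.9] turn 0.2
```

Request:
{"name": "apply_moves", "arguments": {
  "series": [
    [0, 0, 0, 10, 4, 0, 0],
    [0, 0, 0, 15, 0, 0, 0],
    [0, 0, 0, 15, 0, 0, 0],
    [0, 0, 0, 15, 0, 0, 0],
    [0, 0, 0, 12, 0, 0, 0]
  ]
}}

```text
t: 28.6
ee_pos: [0.5796, -0.3519, 0.1253]
tool_rot: [0.999, -0.045, 0.0, 0.0]
ft_force: [-1.3, -1.0, 1.1]
grip_width: 0.0002
```

Request:
{"name": "apply_moves", "arguments": {
  "series": [
    [0, 0, 0, 10, 0, 0, 0],
    [0, 0, 0, 8, 0, 0, 0],
    [0, 0, 0, 5, 0, 0, 0],
    [0, 0, 0, 4, 0, 0, 0],
    [0, 0, 0, 0, 0, 0, 0]
  ]
}}

```text
t: 29.02
ee_pos: [0.6055, -0.3551, 0.1242]
tool_rot: [0.999, -0.046, 0.0, -0.0]
ft_force: [-0.4, -0.4, 0.4]
grip_width: 0.0005
```

Request:
{"name": "apply_moves", "arguments": {
  "series": [
    [0, 0, 0, 3, 0, 0, 0],
    [0, 0, 0, 3, 0, 0, 0],
    [0, 0, 0, 0, 0, 0, 0]
  ]
}}

```text
t: 29.27
ee_pos: [0.6067, -0.3553, 0.1238]
tool_rot: [0.999, -0.047, -0.004, -0.001]
ft_force: [-12.2, 2.6, 6.0]
grip_width: 0.0003
```

```bash
cat > ball.py <<'E'
from h import *
plan([.611,-.3535,.125],-5.4)
for n in('side','top'):
    d=snap(n,'b'+n);P=cloud(d);hsv=cv2.cvtColor(d['color'],cv2.COLOR_RGB2HSV);r=((hsv[...,0]<8)|(hsv[...,0]>172))&(hsv[...,1]>120)&(np.hypot(P[...,0]-.6,P[...,1]+.35)<.07)&(P[...,2]>.1)&(P[...,2]<.18); print(n,'ball',r.sum(),(P[r].mean(0)*1000).round() if r.any() else '')
E
python3 ball.py
```

```text
at [ 606.7 -355.3  123.8] yaw -5.3 t 29.2667 F [-12.2   2.6   6. ]
shift [ 4.1 -2.2 -1.2] turn 0.1
side ball 0 
top ball 0
```

The lever has met its end stop at 12 N. I'll withdraw and check.

Request:
{"name": "apply_moves", "arguments": {
  "series": [
    [0, 0, 0, -10, 0, 0, 0],
    [0, 0, 0, -30, 0, 0, 0],
    [0, 0, 0, -30, 0, -30, 0],
    [0, 0, 0, -30, 0, -35, 0],
    [0, 0, 0, -38, 0, 0, 0]
  ]
}}

```text
t: 29.78
ee_pos: [0.4791, -0.3462, 0.1913]
tool_rot: [0.999, -0.046, 0.005, 0.004]
ft_force: [-0.5, -1.7, 0.7]
grip_width: 0.0005
```

Request:
{"name": "apply_moves", "arguments": {
  "series": [
    [0, 0, 0, -35, 20, 0, 0],
    [0, 0, 0, -20, 35, 0, 0],
    [0, 0, 0, 0, 40, 0, 0],
    [0, 0, 0, 0, 40, 0, 0],
    [0, 0, 0, 0, 0, 0, 0]
  ]
}}

```text
t: 30.2
ee_pos: [0.4074, -0.4804, 0.1854]
tool_rot: [0.999, -0.049, 0.001, 0.003]
ft_force: [0.2, -0.4, 0.1]
grip_width: 0.0005
```

```bash
python3 ball.py; python3 - <<'E'
from h import *
a=load('t9');b=load('btop')
for n,c in(('before',load('t0')),('after',b)):
    P=cloud(c);z=P[...,2];L=loc(CL,P[...,:2])*1000;hsv=cv2.cvtColor(c['color'],cv2.COLOR_RGB2HSV)
    near=np.hypot(P[...,0]-.479,P[...,1]+.342)<.052
    r=((hsv[...,0]<8)|(hsv[...,0]>172))&(hsv[...,1]>120)&near&(z>.074)&(z<.1); print(n,'dial red',r.sum(),(P[r].mean(0)*1000).round() if r.any() else '')
    for k,(x,y,R0,z0,z1) in dict(whitecart=(.75,.105,.07,.08,.11),jar=(.365,-.172,.06,.06,.1),tape=(.345,.305,.07,.03,.06)).items():
        m=(np.hypot(P[...,0]-x,P[...,1]-y)<R0)&(z>z0)&(z<z1); print(k,m.sum(),(P[m].mean(0)*1000).round() if m.any() else '')
m=(z>.085)&(z<.105)&(abs(L[...,0])<70)&(L[...,1]>-150)&(L[...,1]<85);print('row',np.percentile(L[m],[2,98],axis=0).round().tolist())
E
```

```text
at [ 407.4 -480.4  185.4] yaw -5.6 t 30.2 F [ 0.2 -0.4  0.1]
shift [ 190.1 -146.2   60.4] turn -0.2
side ball 43 [ 629. -363.  150.]
top ball 29 [ 629. -355.  152.]
before dial red 17 [ 460. -319.   84.]
whitecart 308 [776. 115.  90.]
jar 223 [ 365. -171.   79.]
tape 219 [348. 319.  46.]
after dial red 19 [ 449. -343.   86.]
whitecart 309 [776. 115.  90.]
jar 188 [ 367. -174.   79.]
tape 217 [347. 319.  46.]
row [[-39.0, -131.0], [39.0, 42.0]]
```

```bash
python3 -c "
from plant import *
print(job_done())"
```

```text
the job is handed in; nothing more can be done
None
```

I finished all four steps in order and handed the job in at about 30 s on the robot's clock; no verdict comes back. These are my last readings:

- **Cartons:** I pushed the loose carton home until the fence pushed back with 15 N. The three cartons measured square to within about 1°, roughly 1–3 mm from the fence line. The loose one sits at y ≈ 16 mm in the clamp frame, with the jaw tight against it.
- **Dial:** The pointer is at about 184–187°, so the dial reads about 1.05, the three-dot mark.
- **Wing screw:** I wound it about 3.9 rad in two grips. After the first grip I couldn't see whether the clutch had slipped, so I wound about 0.3 rad more. The white marks now stand about 0.5 rad apart; this is read from image brightness and good to roughly 0.1 rad.
- **Lever:** I pushed it over last, until the stop gave 12 N. The ball's position puts it at about 0.95 rad.
- **Other things on the table:** The white carton, jar and tape show no movement beyond about 3 mm of measuring noise. I did not measure the mug, spoon and brush again, but the arm never went near the spoon or brush, and I saw no contact with the mug.

**Disagreement with the description:** In the pictures the fingertips ended about level with the TCP, not 25 mm ahead of it. I set heights from the images and the measured force instead. My first attempt to straddle the dial was too high and off to one side for this reason, and it touched nothing.

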